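Sort the movement carriers and pack the transport crate

ROBOT

A 6-joint arm with a two-finger parallel gripper is mounted at the origin on the work surface. World frame = base frame: x ahead of the robot, y to its left, z up, the work surface at z = 0. Lengths are in m, angles in degrees, forces in N, time in s.
With the tool pointing down it reaches from about 0.35 to 0.925 m from the base axis. Payload 6.4 kg.
Tool frame: the origin (TCP) lies midway between the tips of the shut fingers; the grasp point (between the pads) lies 19 mm behind it; z points along the fingers, y is the line along which they close (so a half turn about z gives the same grasp; the last joint's range is limited). The gripper opens to 85 mm and grips with 20 to 120 N. Pads are 22 mm wide; open, the fingers measure 114 mm over their backs; the gripper's body (76 mm by 85 mm) begins 54 mm behind the grasp point. The pads swing forward as they close: fully open they stand 13 mm farther back than shut.
Start: joints at [-87.153, 14.043, 89.255, -0, 76.702, -9.975], TCP at [0.144, -0.634, 0.231] pointing down, gripper open.
Joint ranges: [-179.41, 179.41], [-58.25, 129.5], [7.25, 145.43], [-54.29, 234.29], [11.92, 165.04], [-157.13, 157.13]. Speed limits (degrees/s): [147.25, 147.25, 180, 180, 180, 180].

INTERFACE

Orientations are given as a 3x3 rotation matrix whose columns are the frame's x, y, z axes.
In Python, from workcell import telemetry, cams, ticket, look_for gives the robot as it stands.
- The arm moves only by the shell command python3 -m creep 'ROWS' [FORCE]. ROWS is JSON, a list of rows, each an object of numbers: "hand": the closure, from 0 (fully open) to 1 (shut); "x", "y", "z": the shift along the tool's x, y, z in units of 0.15 m (1.0 is 0.15 m); "wx", "wy", "wz": the turn, a rotation vector about the tool's x, y, z in units of 2 pi rad (1.0 is 2 pi rad). In form: [{"hand": .., "x": .., "y": .., "z": .., "wx": .., "wy": .., "wz": ..}, ...]. A call has 1 to 12 rows; each row shifts and turns the commanded pose from where the row before left it, along the tool's axes as they then stand; what a row does not reach is not made up. A row lasts 1/10 s, in which the tool goes at most 50 mm and 8.59 degrees, less where a joint would pass 70% of its speed; a pose out of reach is approached as far as the arm can. A call with a number of a shift or a turn outside -1 to 1 is refused whole. A call with a gripper value outside its range is refused whole. The fingers move at their own pace and stop on an object; FORCE is the grip in N (left out, the last holds). Time passes only in rows, so rows that do not move let the fingers close. It gives the time, the measured TCP pose, the force, the opening and the grip force at its end, in the units of the state.
- telemetry.get_obs(): the state, without advancing time (a new reading comes with each control period).
- cams.capture(name): name is "side" or "top" or "wrist"; returns a dict with "color" (480x640x3 uint8, red, green, blue), "depth" (480x640 float32, m along the optical axis (not along the pixel's ray), 0 where there is no reading), "mtx" (3x3 intrinsics, pixels), "R" (3x3) and "t" (3): a world point X has camera coordinates R X + t. Camera axes: x right, y down, z forward; pixel columns grow to the right and rows downward; lengths in m; the calibration is good to about 2 mm. A picture is of the moment at which its call begins.
- ticket.finish_job(): hands the job in; it is judged then, once.
Trained networks look in the newest picture that a camera, given by its name, has taken for a name from the list of things; names that differ only in an ending like _2 or _b are one class to them, and where a whole thing is asked for, a point or a joint stands for the part that bears it (a point fixed in the world has none). Each returns a list of dicts, best first, with "p" (0 to 1); they miss things now and then, are a little off and sometimes report something else, mostly with a low value. They report only what shows in the picture. A call takes as long as a camera call. They do not tell look-alikes from the thing itself.
- look_for(camera, target): "location" ([column, row] in pixels, amid what is visible of it).
The state is a dict: "time_s": time; "joint_pos": joint angles; "qvel": joint speeds; "tau": joint torques, N m; "tool_pos": TCP position; "eef_rot": TCP orientation; "ft_force": force on the tool from outside, world axes, zero at the start; "torque": the same for the moment, N m; "opening": opening from 0.0 (shut) to 1.0 (fully open); "finger_force": force on a finger pad.
Only numpy, scipy, OpenCV 4.12 (cv2) and the standard library are available. Lean on these libraries where they do the work, as an engineer would, in place of code of your own. Each camera call takes 0.05 s, during which the arm holds its last target. There are 200 camera calls.

TASK

Check the white movement carriers on the blue mat: put the misshapen ones (corner broken off, too short, or bent) into the red tray. Pack all the sound carriers, together with the amber parts jar and the wooden tool case, into the blue crate so that every one of them stands upright and flat on the crate's floor, and leave the loupe, the screwdriver and the screwdriver stand where they are.

Things in the scene. Friction and masses are not known exactly. Their poses are not given: they have to be found in the camera images.
- carrier1: White plastic watch-movement carrier, whole: a rectangular base 70 (x) x 60 (y) x 22 mm high with an upright grey fin in the middle of its top, 36 (x) x 12 (y) x 34 mm high (56 mm in all). Origin: centre of the underside below the fin; x along the fin, z up. About 120 g. Best gripped across the fin, fingers above the base. May be absent.
- carrier2: White plastic watch-movement carrier, whole: a rectangular base 70 (x) x 60 (y) x 22 mm high with an upright grey fin in the middle of its top, 36 (x) x 12 (y) x 34 mm high (56 mm in all). Origin: centre of the underside below the fin; x along the fin, z up. About 120 g. Best gripped across the fin, fingers above the base. May be absent.
- carrier3: White plastic watch-movement carrier, whole: a rectangular base 70 (x) x 60 (y) x 22 mm high with an upright grey fin in the middle of its top, 36 (x) x 12 (y) x 34 mm high (56 mm in all). Origin: centre of the underside below the fin; x along the fin, z up. About 120 g. Best gripped across the fin, fingers above the base. May be absent.
- chipped: Faulty carrier: one corner of the white base is broken out (a notch 24 mm along x by 23 mm along y, at +x +y); otherwise a base 70 x 60 x 22 mm with an upright grey fin in the middle of its top, 36 (x) x 12 (y) x 34 mm high (56 mm in all). Origin: centre of the underside below the fin; x along the fin, z up. May be absent.
- short: Faulty carrier: the white base is too short, 44 (x) x 60 (y) x 22 mm, the fin nearly as long as the base, with an upright grey fin in the middle of its top, 36 (x) x 12 (y) x 34 mm high (56 mm in all). Origin: centre of the underside below the fin; x along the fin, z up. May be absent.
- bent: Faulty carrier: the last part of the white base beyond the fin at +x is bent upward by 40 degrees, to about 35 mm high; flat part 53 (x, from -35 to +18 mm) x 60 (y) x 22 mm, with an upright grey fin in the middle of its top, 36 (x) x 12 (y) x 34 mm high (56 mm in all). Origin: centre of the underside below the fin; x along the fin, z up. May be absent.
- jar: Squat amber parts jar with a steel lid: a cylinder 56 mm in diameter and 30 mm high, and on it a round aluminium knob 20 mm in diameter and 34 mm high (64 mm in all). Origin: centre of the underside, z up. About 130 g.
- toolcase: Dark wooden tool case 138 (x) x 56 (y) x 22 mm high with an upright brass fin in the middle of its top, 60 mm long (x), 12 mm thick (y), 34 mm high. Origin: centre of the underside. About 200 g.
- crate_in (a point): Centre of the inner floor of the blue crate, an open box fixed to the bench: inside 192 (x) x 150 (y) mm, 20 mm deep, walls 5 mm, floor 5 mm above the bench. It takes three rows side by side along x, each one tool case or two carriers long (long sides along y; the jar takes a carrier's room). Axes along its sides, z up.
- scrap_in (a point): Centre of the inner floor of the red scrap tray, fixed to the bench, of the same size as the blue crate: inside 192 (x) x 150 (y) mm, 20 mm deep. Axes along its sides, z up. Crate and scrap tray may change sides.
- loupe: Bystander: black eye loupe standing on its wide end, 42 mm in diameter, 34 mm high. Origin: centre of underside.
- driverstand: Bystander: round aluminium stand, 90 mm in diameter, with coloured screwdrivers, 120 mm high. Origin: centre of underside.
- driver: Bystander: screwdriver lying on the bench beyond the mat, 150 mm long. Origin: on its underside.
There are look-alikes about, which are no part of the job. What is meant by the toolcase is not purple or turquoise, and is the smaller of those in its own colour.

How it is judged:
By the outcome, as a careful person would: the job done as asked, in the order asked, and still so for the second after the job is handed in, with the robot touching nothing.
Of carrier1, carrier2, carrier3 only 2 to 3 are there at a start; the rules pass over those that are not, and their reading is None.
Of chipped, short, bent only 2 to 3 are there at a start; the rules pass over those that are not, and their reading is None.
At some moment in a run one of carrier1, carrier2, carrier3, chipped, short, bent, jar, toolcase may be knocked a few centimetres aside while the robot is not near it.
It also fails if it takes over 208 s, if anything falls off the work surface, if the arm or the gripper's body presses on something with over 40 N, if the wrist force passes 120 N, or if a joint passes its speed limit or range.

## Working session

There is one attempt and no reset: what is moved stays moved. The work goes in short steps, Python scripts to look and compute and a shell command to move; the robot and the scene stay as the last step left them, time stands still between calls to the robot, and variables do not carry over. Pictures are saved under pics/ and viewed, at most 14 in all, crops included, and the job is handed in when it is done.

```bash
mkdir -p pics; ls; cat > h.py <<'E'
import numpy as np, cv2
from workcell import telemetry, cams, ticket, look_for
def cap(n,save=None):
    c=cams.capture(n)
    if save: cv2.imwrite('pics/'+save,c['color'][:,:,::-1])
    np.savez('/tmp/'+n+'.npz',**{k:np.asarray(c[k]) for k in('color','depth','mtx','R','t')})
    return c
def pts(c):
    d=np.asarray(c['depth']);K=np.asarray(c['mtx']);R=np.asarray(c['R']);t=np.asarray(c['t'])
    v,u=np.mgrid[:480,:640]
    P=np.stack([(u-K[0,2])/K[0,0]*d,(v-K[1,2])/K[1,1]*d,d],-1)
    return (P-t)@R   # world
E
python3 - <<'E'
from h import *
np.set_printoptions(precision=3,suppress=True)
for n in('top','side'):
    c=cap(n,n+'0.png'); print(n,c['mtx'][0],-c['R'].T@c['t'],c['R'])
    P=pts(c)
    for k in ['carrier1','chipped','short','bent','jar','toolcase','crate_in','scrap_in','loupe','driverstand']:
        r=look_for(n,k)
        print(k,[(round(x['p'],2),np.round(x['location']).astype(int).tolist(),P[int(x['location'][1]),int(x['location'][0])].round(3).tolist()) for x in r[:6]])
o=telemetry.get_obs();print(o)
E
```

```text
pics
top [615.816   0.    327.883] [ 0.252 -0.     1.523] [[-0.02  -1.    -0.011]
 [-0.985  0.022 -0.172]
 [ 0.172  0.008 -0.985]]
carrier1 [(0.93, [287, 235], [0.547, 0.109, 0.056]), (0.84, [333, 194], [0.655, -0.002, 0.037]), (0.65, [382, 277], [0.442, -0.117, 0.059])]
chipped [(0.83, [287, 193], [0.655, 0.112, 0.047]), (0.53, [382, 277], [0.44, -0.115, 0.051])]
short [(0.66, [376, 191], [0.656, -0.108, 0.053])]
bent [(0.89, [330, 235], [0.547, 0.007, 0.059])]
jar [(0.57, [381, 238], [0.535, -0.119, 0.053])]
toolcase [(0.79, [305, 276], [0.447, 0.067, 0.051]), (0.71, [220, 371], [0.229, 0.267, 0.07]), (0.63, [451, 363], [0.233, -0.275, 0.026]), (0.6, [197, 157], [0.747, 0.329, 0.067]), (0.24, [289, 235], [0.549, 0.104, 0.059])]
crate_in [(0.94, [443, 263], [0.481, -0.275, -0.0])]
scrap_in [(0.58, [218, 256], [0.506, 0.285, 0.014])]
loupe [(0.49, [434, 175], [0.697, -0.259, 0.032])]
driverstand [(0.9, [270, 149], [0.748, 0.147, 0.109])]
side [438.567   0.    326.679] [ 0.376 -0.609  0.74 ] [[ 0.982 -0.191  0.005]
 [-0.135 -0.715 -0.686]
 [ 0.134  0.672 -0.728]]
carrier1 [(0.95, [397
[... 579 characters left out ...]
[469, 345], [0.702, -0.277, 0.031]), (0.26, [309, 174], [0.502, 0.273, 0.009])]
driverstand [(0.68, [430, 186], [0.783, 0.142, 0.038]), (0.68, [345, 374], [0.476, -0.276, 0.008])]
{'time_s': 1.1, 'joint_pos': array([-87.152,  14.045,  89.256,   0.002,  76.702,  -9.974]), 'qvel': array([-0.012, -0.093, -0.074,  0.01 ,  0.015, -0.094]), 'tau': array([  0.001, -42.952, -32.643,  -0.   ,   0.   ,   0.   ]), 'tool_pos': array([ 0.144, -0.634,  0.231]), 'eef_rot': array([[ 0.975,  0.222,  0.   ],
       [ 0.222, -0.975,  0.   ],
       [ 0.   , -0.   , -1.   ]]), 'ft_force': array([0.396, 0.951, 0.152]), 'torque': array([ 0.023, -0.065, -0.014]), 'finger_force': 0.0, 'opening': 0.9956261153232656}
```

View pics/top0.png

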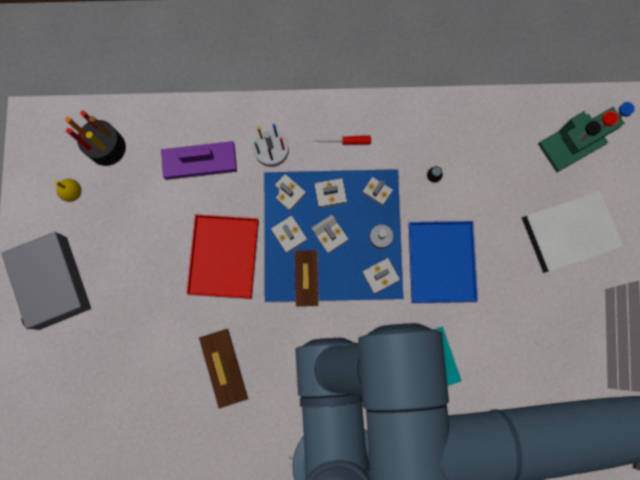

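View pics/side0.png

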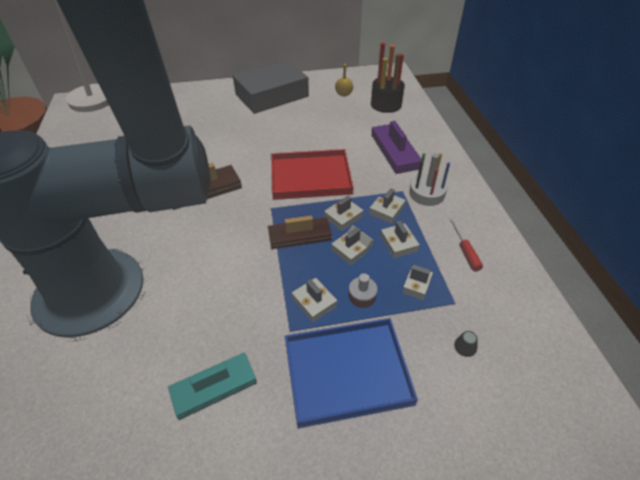

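```bash
python3 - <<'E'
import cv2
a=cv2.imread('pics/top0.png');cv2.imwrite('pics/topc.png',cv2.resize(a[170:310,260:410],None,fx=5,fy=4.2,interpolation=cv2.INTER_CUBIC))
E
```

```text
(no output)
```

View pics/topc.png

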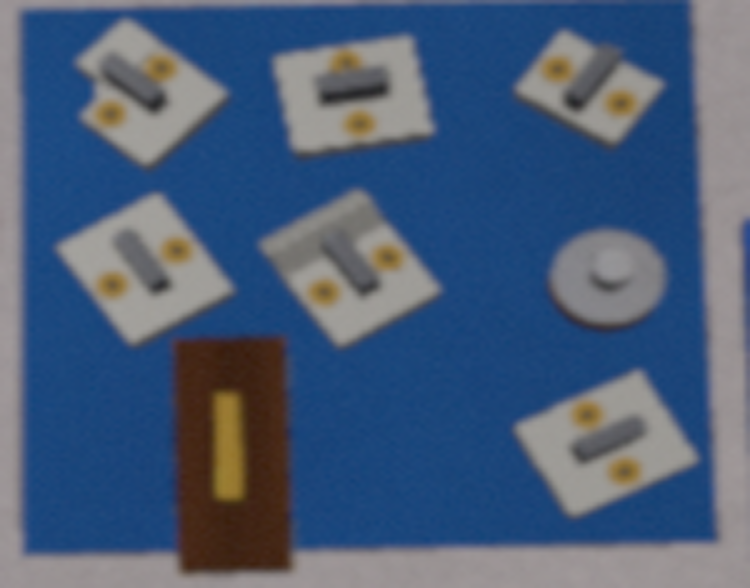

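The top view shows the chipped carrier at (287,193), the bent one at (330,235) and the short one at (376,191). The sound carriers are at (333,194), (287,235) and (382,277), the jar is at (381,238), and the smaller brown case is on the mat at (305,276). The red tray is on the left and the blue crate on the right. The side view agrees. Next I'll move the wrist camera over the mat.

```bash
python3 -m creep '[{"hand":0.5,"z":-0.126,"wz":-0.0238},{"hand":0.5,"z":-0.126,"wz":-0.0238},{"hand":0.5,"z":-0.126,"wz":-0.0238},{"hand":0.5,"z":-0.126,"wz":-0.0238},{"hand":0.5,"z":-0.126,"wz":-0.0238},{"hand":0.5,"z":-0.126,"wz":-0.0238},{"hand":0.5,"z":-0.126,"wz":-0.0238},{"hand":0.5,"z":-0.126,"wz":-0.0238},{"hand":0.5,"z":-0.126,"wz":-0.0238},{"hand":0.5,"x":0.28,"y":0.15},{"hand":0.5,"x":0.28,"y":0.15},{"hand":0.5,"x":0.28,"y":0.15}]'
python3 -m creep '[{"hand":0.5,"x":0.28,"y":0.15},{"hand":0.5,"x":0.28,"y":0.15},{"hand":0.5,"x":0.28,"y":0.15},{"hand":0.5,"x":0.28,"y":0.15},{"hand":0.5,"x":0.28,"y":0.15},{"hand":0.5,"x":0.28,"y":0.15},{"hand":0.5,"x":0.28,"y":0.15},{"hand":0.5,"x":0.28,"y":0.15},{"hand":0.5,"x":0.28,"y":0.15},{"hand":0.5,"x":0.28,"y":0.15},{"hand":0.5,"x":0.28,"y":0.15},{"hand":0.5,"x":0.28,"y":0.15}]'
python3 - <<'E'
from h import *
np.set_printoptions(precision=3,suppress=True)
c=cap('wrist','w0.png');print(c['mtx'],-c['R'].T@c['t'],c['R']);o=telemetry.get_obs();print(o['tool_pos'],o['eef_rot'],o['joint_pos'],o['opening'],o['time_s'])
E
```

```text
[[352.327   0.    319.121]
 [  0.    352.327 243.739]
 [  0.      0.      1.   ]] [ 0.223 -0.616  0.374] [[ 0.222 -0.975 -0.001]
 [-0.926 -0.212  0.312]
 [-0.305 -0.069 -0.95 ]]
[ 0.144 -0.634  0.231] [[ 0.975  0.222 -0.   ]
 [ 0.222 -0.975 -0.   ]
 [-0.     0.    -1.   ]] [-87.152  14.042  89.254  -0.001  76.702  -9.976] 1.0006647429166768 1.15schema error: expected keys hand, x, y, z, wx, wy, wz
schema error: expected keys hand, x, y, z, wx, wy, wz
```

View pics/w0.png

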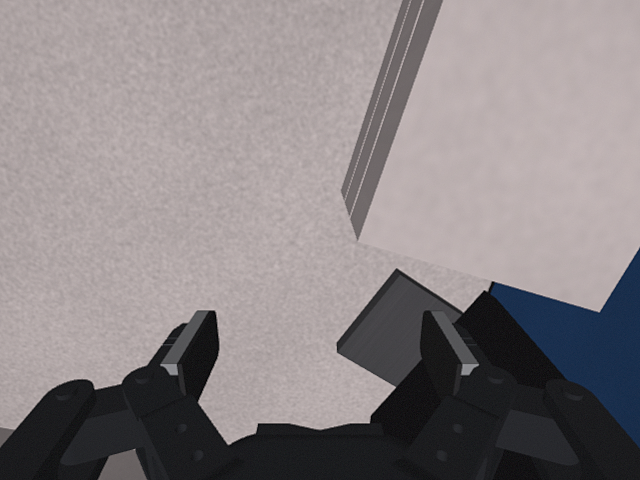

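The rows were refused because every key has to be there, so nothing moved. The wrist view shows only bench and bystander items. I'll retype the rows in full.

```bash
python3 -m creep '[{"hand":0.5,"x":0,"y":0,"z":-0.126,"wx":0,"wy":0,"wz":-0.0238},{"hand":0.5,"x":0,"y":0,"z":-0.126,"wx":0,"wy":0,"wz":-0.0238},{"hand":0.5,"x":0,"y":0,"z":-0.126,"wx":0,"wy":0,"wz":-0.0238},{"hand":0.5,"x":0,"y":0,"z":-0.126,"wx":0,"wy":0,"wz":-0.0238},{"hand":0.5,"x":0,"y":0,"z":-0.126,"wx":0,"wy":0,"wz":-0.0238},{"hand":0.5,"x":0,"y":0,"z":-0.126,"wx":0,"wy":0,"wz":-0.0238},{"hand":0.5,"x":0,"y":0,"z":-0.126,"wx":0,"wy":0,"wz":-0.0238},{"hand":0.5,"x":0,"y":0,"z":-0.126,"wx":0,"wy":0,"wz":-0.0238},{"hand":0.5,"x":0,"y":0,"z":-0.126,"wx":0,"wy":0,"wz":-0.0238},{"hand":0.5,"x":0.28,"y":0.15,"z":0,"wx":0,"wy":0,"wz":0},{"hand":0.5,"x":0.28,"y":0.15,"z":0,"wx":0,"wy":0,"wz":0},{"hand":0.5,"x":0.28,"y":0.15,"z":0,"wx":0,"wy":0,"wz":0}]'
python3 -m creep '[{"hand":0.5,"x":0.28,"y":0.15,"z":0,"wx":0,"wy":0,"wz":0},{"hand":0.5,"x":0.28,"y":0.15,"z":0,"wx":0,"wy":0,"wz":0},{"hand":0.5,"x":0.28,"y":0.15,"z":0,"wx":0,"wy":0,"wz":0},{"hand":0.5,"x":0.28,"y":0.15,"z":0,"wx":0,"wy":0,"wz":0},{"hand":0.5,"x":0.28,"y":0.15,"z":0,"wx":0,"wy":0,"wz":0},{"hand":0.5,"x":0.28,"y":0.15,"z":0,"wx":0,"wy":0,"wz":0},{"hand":0.5,"x":0.28,"y":0.15,"z":0,"wx":0,"wy":0,"wz":0},{"hand":0.5,"x":0.28,"y":0.15,"z":0,"wx":0,"wy":0,"wz":0},{"hand":0.5,"x":0.28,"y":0.15,"z":0,"wx":0,"wy":0,"wz":0},{"hand":0.5,"x":0.28,"y":0.15,"z":0,"wx":0,"wy":0,"wz":0},{"hand":0.5,"x":0.28,"y":0.15,"z":0,"wx":0,"wy":0,"wz":0},{"hand":0.5,"x":0.28,"y":0.15,"z":0,"wx":0,"wy":0,"wz":0}]'
python3 - <<'E'
from h import *
np.set_printoptions(precision=3,suppress=True)
c=cap('wrist','w1.png');o=telemetry.get_obs();print(o['tool_pos'],o['eef_rot'],o['joint_pos'],o['opening'],o['time_s'])
P=pts(c)
for k in ['carrier1','chipped','short','bent','jar','toolcase']:
    r=look_for('wrist',k)
    print(k,[(round(x['p'],2),np.round(x['location']).astype(int).tolist(),P[int(x['location'][1]),int(x['location'][0])].round(3).tolist()) for x in r[:6]])
E
```

```text
time_s: 2.35
tool_pos: [0.2123, -0.5065, 0.4013]
eef_rot: [[0.002, 1.0, 0.0], [1.0, -0.002, 0.0], [0.0, 0.0, -1.0]]
ft_force: [0.8, 0.6, 0.5]
opening: 0.498
finger_force: 0.0
time_s: 3.55
tool_pos: [0.483, -0.0021, 0.4018]
eef_rot: [[0.001, 1.0, 0.001], [1.0, -0.001, -0.0], [-0.0, 0.001, -1.0]]
ft_force: [0.8, -0.3, 0.1]
opening: 0.496
finger_force: 0.0
[0.485 0.003 0.401] [[-0.006  1.     0.002]
 [ 1.     0.006  0.004]
 [ 0.004  0.002 -1.   ]] [-13.188 -13.945  99.851   0.25   94.052 -13.517] 0.5014374433391877 3.6
carrier1 [(0.96, [296, 256], [0.449, -0.102, 0.051]), (0.89, [373, 105], [0.553, 0.106, 0.059]), (0.88, [438, 180], [0.656, 0.006, 0.029])]
chipped [(0.67, [447, 102], [0.659, 0.113, 0.027])]
short [(0.59, [433, 255], [0.654, -0.101, 0.053])]
bent [(0.67, [368, 177], [0.555, 0.013, 0.035])]
jar [(0.75, [360, 261], [0.546, -0.111, 0.052])]
toolcase [(0.94, [93, 7], [0.198, 0.223, 0.028]), (0.85, [184, 330], [0.255, -0.246, 0.024]), (0.72, [289, 135], [0.445, 0.071, 0.059])]
```

View pics/w1.png

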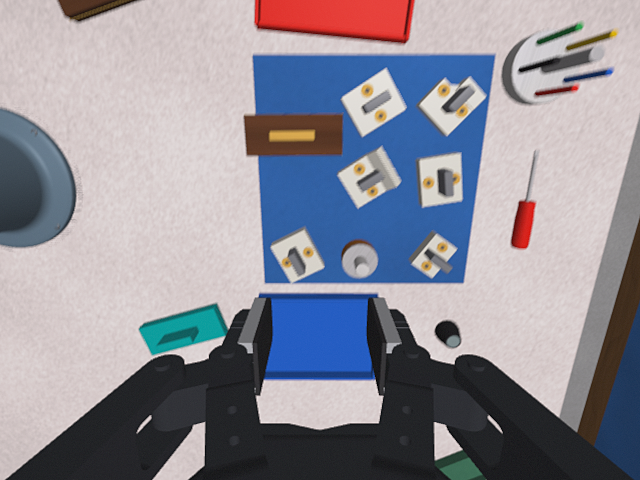

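The wrist view matches what I saw from above: chipped (447,102), bent (368,177), short (433,255), jar (360,261), and the sound carriers at (373,105), (438,180) and (296,256). The crate lies between the fingers.

```bash
cat >> h.py <<'E'
def load(n): return dict(np.load('/tmp/'+n+'.npz'))
def fin(P,s,lo=.048,hi=.075,r=.042):
    m=(np.hypot(P[...,0]-s[0],P[...,1]-s[1])<r)&(P[...,2]>lo)&(P[...,2]<hi)
    Q=P[m]
    if len(Q)<15: return None
    (c,d,a)=cv2.minAreaRect((Q[:,:2]*1000).astype(np.float32))
    if d[0]<d[1]: a+=90
    a=(a+180)%180
    e=Q[:,:2]-Q[:,:2].mean(0); w,v=np.linalg.eigh(e.T@e); pa=np.degrees(np.arctan2(v[1,1],v[0,1]))%180
    return np.round(c,1),np.round(sorted(d),1),round(a,1),'pca',Q[:,:2].mean(0).round(4)*1000,round(pa,1),'z',np.percentile(Q[:,2],[50,95]).round(4),len(Q)
S=dict(chipped=(.66,.112),bent=(.549,.01),short=(.655,-.105),A=(.655,.003),B=(.549,.107),C=(.445,-.112),jar=(.54,-.115),case=(.447,.067))
def plan(tx,ty,tz,psi):
    o=telemetry.get_obs();p=o['tool_pos'];R=o['eef_rot'];c=np.degrees(np.arctan2(R[1,0],R[0,0]))
    d=(psi-c+180)%360-180; a=np.radians(psi); D=np.array([tx,ty,tz])-p
    print('now',p.round(4),'psi',round(c,1),'-> wz %.4f (%.1f rows) then x %.3f y %.3f z %.3f'%(-d/360,abs(d)/8.59,(D[0]*np.cos(a)+D[1]*np.sin(a))/.15,(D[0]*np.sin(a)-D[1]*np.cos(a))/.15,-D[2]/.15),'t',o['time_s'])
E
python3 - <<'E'
from h import *
np.set_printoptions(precision=4,suppress=True)
for n in('wrist','top','side'):
    P=pts(load(n))
    for k,s in S.items(): print(n,k,*(fin(P,s) or ['none']))
P=pts(load('wrist'));col=load('wrist')['color'].astype(int)
# mat height, crate walls
q=P[(abs(P[...,0]-.45)<.03)&(abs(P[...,1]+.03)<.03)];print('mat z',np.percentile(q[:,2],[10,50,90]))
for n in('wrist','top','side'):
    P=pts(load(n));col=load(n)['color'].astype(int)
    for nm,m in (('crate',(col[...,2]>col[...,0]*1.6)&(P[...,1]<-.18)&(P[...,1]>-.4)&(abs(P[...,0]-.48)<.15)),('scrap',(col[...,0]>col[...,2]*2)&(P[...,1]>.16)&(P[...,1]<.4)&(abs(P[...,0]-.5)<.15))):
        for lo,hi in((.018,.032),(-.006,.012)):
            Q=P[m&(P[...,2]>lo)&(P[...,2]<hi)]
            if len(Q)<20: continue
            print(n,nm,cv2.minAreaRect((Q[:,:2]*1000).astype(np.float32)),'z',np.median(Q[:,2]),len(Q))
E
```

```text
wrist chipped [666.  112.1] [12.3 35.8] 45.7 pca [665. 112.] 46.8 z [0.059  0.0606] 345
wrist bent [555.2   6.7] [12.4 35.9] 32.9 pca [554.9   7.3] 32.3 z [0.0589 0.0605] 263
wrist short [ 664.  -114.6] [12.  36.3] 144.9 pca [ 662.5 -113.1] 145.3 z [0.0588 0.0605] 219
wrist A [662.4   3.7] [12.4 35.8] 99.8 pca [661.    4.3] 98.2 z [0.0587 0.0602] 292
wrist B [558.5 108.8] [12.  35.7] 31.7 pca [558.  108.6] 31.4 z [0.0592 0.0604] 288
wrist C [ 449.6 -115.6] [12.4 35.8] 116.8 pca [ 449.9 -114.2] 117.6 z [0.0584 0.0602] 229
wrist jar [ 546.6 -119.5] [18.8 19.3] 177.3 pca [ 546.2 -117.7] 103.4 z [0.0664 0.0681] 189
wrist case [447.9  67.4] [11.4 59.6] 180.0 pca [447.9  67.4] 0.4 z [0.0589 0.0603] 442
top chipped [663.5 111.9] [13.2 36. ] 46.7 pca [663.  111.7] 46.5 z [0.058  0.0631] 81
top bent [553.    6.7] [11.9 36.2] 32.6 pca [552.4   6.4] 32.2 z [0.0578 0.064 ] 78
top short [ 661.5 -114.8] [12.7 36.1] 145.7 pca [ 660.7 -114.6] 144.3 z [0.0586 0.0631] 80
top A [659.8   3.5] [14.  35.4] 99.3 pca [659.3   3.3] 99.5 z [0.058  0.0635] 83
top B [556.3 109. ] [11.9 35.8] 31.6 pca [555.5 108
[... 1986 characters left out ...]
34585 513
top scrap ((507.014404296875, 272.75421142578125), (156.46957397460938, 192.6028289794922), 84.76924133300781) z 0.004802215753720428 4403
side crate ((482.2322692871094, -272.3780822753906), (160.03375244140625, 199.0658416748047), 89.82268524169922) z 0.0243998900884505 1235
side crate ((482.4664306640625, -272.9796447753906), (158.0673828125, 194.340087890625), 89.80897521972656) z 0.005389483075172802 8679
side scrap ((507.27545166015625, 265.8248596191406), (152.2413787841797, 196.1786346435547), 84.32183074951172) z 0.02449944742982271 267
side scrap ((507.7914733886719, 271.097412109375), (162.25140380859375, 193.3519744873047), 84.36632537841797) z 0.005751528021287009 2428
```

```bash
python3 - <<'E'
from h import *
plan(.6648,.1113,.13,46.3)
E
```

```text
now [ 0.4822 -0.0052  0.4015] psi 89.8 -> wz 0.1209 (5.1 rows) then x 1.402 y 0.344 z 1.810 t 3.9
```

```bash
python3 -m creep '[{"hand":0.5,"x":0,"y":0,"z":0.3,"wx":0,"wy":0,"wz":0.02},{"hand":0.5,"x":0,"y":0,"z":0.3,"wx":0,"wy":0,"wz":0.02},{"hand":0.5,"x":0,"y":0,"z":0.3,"wx":0,"wy":0,"wz":0.02},{"hand":0.5,"x":0,"y":0,"z":0.3,"wx":0,"wy":0,"wz":0.02},{"hand":0.5,"x":0,"y":0,"z":0.3,"wx":0,"wy":0,"wz":0.02},{"hand":0.5,"x":0,"y":0,"z":0.3,"wx":0,"wy":0,"wz":0.02},{"hand":0.5,"x":0.28,"y":0.07,"z":0,"wx":0,"wy":0,"wz":0},{"hand":0.5,"x":0.28,"y":0.07,"z":0,"wx":0,"wy":0,"wz":0},{"hand":0.5,"x":0.28,"y":0.07,"z":0,"wx":0,"wy":0,"wz":0},{"hand":0.5,"x":0.28,"y":0.07,"z":0,"wx":0,"wy":0,"wz":0},{"hand":0.5,"x":0.28,"y":0.07,"z":0,"wx":0,"wy":0,"wz":0},{"hand":0.5,"x":0,"y":0,"z":0,"wx":0,"wy":0,"wz":0}]' 30
python3 - <<'E'
from h import *
plan(.6648,.1113,.029,46.3); P=pts(cap('wrist'));print(fin(P,S['chipped']))
E
```

```text
time_s: 5.1
tool_pos: [0.6678, 0.113, 0.1311]
eef_rot: [[0.686, 0.728, 0.002], [0.728, -0.686, 0.0], [0.002, 0.001, -1.0]]
ft_force: [-1.3, -0.3, -1.0]
opening: 0.499
finger_force: 0.0
now [0.6678 0.113  0.1311] psi 46.7 -> wz 0.0012 (0.0 rows) then x -0.022 y -0.007 z 0.681 t 5.1
(array([666.5, 111.8]), array([11.9, 36.2]), 46.4, 'pca', array([667.7, 113.2]), np.float64(46.0), 'z', array([0.0589, 0.06  ]), 1009)
```

```bash
python3 -m creep '[{"hand":0.5,"x":-0.01,"y":0,"z":0.25,"wx":0,"wy":0,"wz":0},{"hand":0.5,"x":0,"y":0,"z":0.25,"wx":0,"wy":0,"wz":0},{"hand":0.5,"x":0,"y":0,"z":0.18,"wx":0,"wy":0,"wz":0},{"hand":0.5,"x":0,"y":0,"z":0,"wx":0,"wy":0,"wz":0},{"hand":1,"x":0,"y":0,"z":0,"wx":0,"wy":0,"wz":0},{"hand":1,"x":0,"y":0,"z":0,"wx":0,"wy":0,"wz":0},{"hand":1,"x":0,"y":0,"z":0,"wx":0,"wy":0,"wz":0},{"hand":1,"x":0,"y":0,"z":0,"wx":0,"wy":0,"wz":0}]' 30
python3 -m creep '[{"hand":1,"x":0,"y":0,"z":0,"wx":0,"wy":0,"wz":0},{"hand":1,"x":0,"y":0,"z":-0.2,"wx":0,"wy":0,"wz":0},{"hand":1,"x":0,"y":0,"z":-0.25,"wx":0,"wy":0,"wz":0},{"hand":1,"x":0,"y":0,"z":-0.25,"wx":0,"wy":0,"wz":0},{"hand":1,"x":0,"y":0,"z":0,"wx":0,"wy":0,"wz":0}]'
python3 - <<'E'
from h import *
plan(.4422,.2436,.13,84.9)
E
```

```text
time_s: 5.95
tool_pos: [0.6649, 0.1112, 0.0318]
eef_rot: [[0.685, 0.728, 0.003], [0.728, -0.685, -0.001], [0.001, 0.003, -1.0]]
ft_force: [-1.5, -2.5, 7.0]
opening: 0.133
finger_force: 32.0
time_s: 6.45
tool_pos: [0.6676, 0.1119, 0.1421]
eef_rot: [[0.685, 0.728, 0.013], [0.728, -0.685, 0.0], [0.009, 0.009, -1.0]]
ft_force: [1.1, 0.4, -0.6]
opening: 0.133
finger_force: 31.0
now [0.6676 0.1119 0.1421] psi 46.8 -> wz -0.1060 (4.4 rows) then x 0.741 y -1.575 z 0.080 t 6.45
```

```bash
python3 -m creep '[{"hand":1,"x":0,"y":0,"z":0,"wx":0,"wy":0,"wz":-0.0212},{"hand":1,"x":0,"y":0,"z":0,"wx":0,"wy":0,"wz":-0.0212},{"hand":1,"x":0,"y":0,"z":0,"wx":0,"wy":0,"wz":-0.0212},{"hand":1,"x":0,"y":0,"z":0,"wx":0,"wy":0,"wz":-0.0212},{"hand":1,"x":0,"y":0,"z":0,"wx":0,"wy":0,"wz":-0.0212},{"hand":1,"x":0.123,"y":-0.263,"z":0,"wx":0,"wy":0,"wz":0},{"hand":1,"x":0.123,"y":-0.263,"z":0,"wx":0,"wy":0,"wz":0},{"hand":1,"x":0.123,"y":-0.263,"z":0,"wx":0,"wy":0,"wz":0},{"hand":1,"x":0.123,"y":-0.263,"z":0,"wx":0,"wy":0,"wz":0},{"hand":1,"x":0.123,"y":-0.263,"z":0,"wx":0,"wy":0,"wz":0},{"hand":1,"x":0.123,"y":-0.263,"z":0,"wx":0,"wy":0,"wz":0},{"hand":1,"x":0,"y":0,"z":0,"wx":0,"wy":0,"wz":0}]'
python3 - <<'E'
from h import *
plan(.4422,.2436,.034,84.9); P=pts(cap('wrist'));col=load('wrist')['color'].astype(int)
m=(col[...,0]>col[...,2]*2)&(P[...,1]>.16)&(P[...,1]<.4)&(abs(P[...,0]-.5)<.15)
for lo,hi in((.02,.03),(-.006,.012)): print(cv2.minAreaRect((P[m&(P[...,2]>lo)&(P[...,2]<hi)][:,:2]*1000).astype(np.float32)))
E
```

```text
time_s: 7.65
tool_pos: [0.4325, 0.2446, 0.1327]
eef_rot: [[0.085, 0.996, -0.005], [0.996, -0.085, -0.0], [-0.001, -0.005, -1.0]]
ft_force: [-0.4, -0.3, -2.0]
opening: 0.135
finger_force: 31.0
now [0.4325 0.2446 0.1327] psi 85.1 -> wz 0.0007 (0.0 rows) then x -0.001 y 0.065 z 0.658 t 7.65
((507.2189636230469, 273.39593505859375), (159.60833740234375, 201.56100463867188), 84.86387634277344)
((514.2440795898438, 264.4798583984375), (167.8734588623047, 208.6564483642578), 84.83409118652344)
```

```bash
python3 -m creep '[{"hand":1,"x":0,"y":0.06,"z":0.2,"wx":0,"wy":0,"wz":0},{"hand":1,"x":0,"y":0,"z":0.25,"wx":0,"wy":0,"wz":0},{"hand":1,"x":0,"y":0,"z":0.15,"wx":0,"wy":0,"wz":0},{"hand":1,"x":0,"y":0,"z":0.06,"wx":0,"wy":0,"wz":0},{"hand":1,"x":0,"y":0,"z":0,"wx":0,"wy":0,"wz":0},{"hand":0.6,"x":0,"y":0,"z":0,"wx":0,"wy":0,"wz":0},{"hand":0.6,"x":0,"y":0,"z":0,"wx":0,"wy":0,"wz":0},{"hand":0.6,"x":0,"y":0,"z":0,"wx":0,"wy":0,"wz":0}]'
python3 -m creep '[{"hand":0.6,"x":0,"y":0,"z":-0.15,"wx":0,"wy":0,"wz":0},{"hand":0.5,"x":0,"y":0,"z":-0.2,"wx":0,"wy":0,"wz":0},{"hand":0.5,"x":0,"y":0,"z":-0.3,"wx":0,"wy":0,"wz":0},{"hand":0.5,"x":0,"y":0,"z":0,"wx":0,"wy":0,"wz":0}]'
python3 - <<'E'
from h import *
cap('wrist','w2.png');P=pts(cap('side'))
for k in('bent','short'):print(k,fin(P,S[k]))
plan(.5545,.006,.13,32.5)
E
```

```text
time_s: 8.5
tool_pos: [0.4475, 0.2423, 0.0361]
eef_rot: [[0.089, 0.996, 0.002], [0.996, -0.089, 0.0], [0.001, 0.002, -1.0]]
ft_force: [-0.6, 0.8, 0.5]
opening: 0.399
finger_force: 0.0
time_s: 8.9
tool_pos: [0.4512, 0.2435, 0.1399]
eef_rot: [[0.089, 0.996, 0.013], [0.996, -0.089, 0.004], [0.005, 0.013, -1.0]]
ft_force: [1.2, 0.1, 0.3]
opening: 0.496
finger_force: 0.0
bent (array([555.3,   3.9]), array([13.4, 37.7]), 30.9, 'pca', array([554.3,   2.1]), np.float64(29.4), 'z', array([0.0588, 0.0611]), 117)
short (array([ 663.9, -117.2]), array([16.9, 35.8]), 147.9, 'pca', array([ 663.1, -118.8]), np.float64(145.4), 'z', array([0.0587, 0.0612]), 153)
now [0.4477 0.2425 0.1345] psi 84.9 -> wz 0.1456 (6.1 rows) then x -0.247 y 1.712 z 0.030 t 9.0
```

View pics/w2.png

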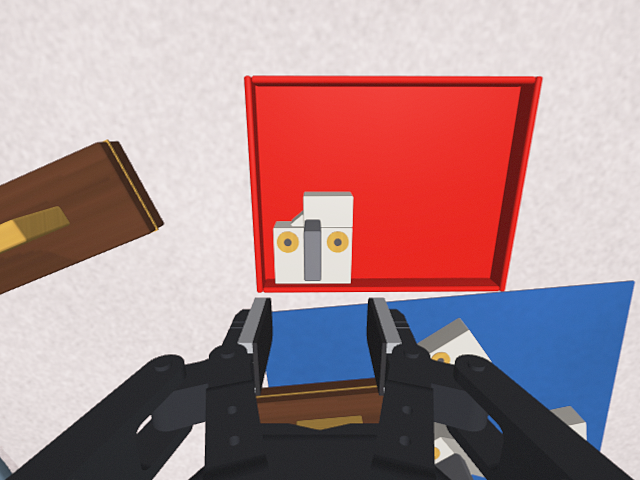

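The chipped carrier lies flat in the red tray at about (312,240). Next is the bent one.

```bash
python3 -m creep '[{"hand":0.5,"x":0,"y":0,"z":0,"wx":0,"wy":0,"wz":0.0208},{"hand":0.5,"x":0,"y":0,"z":0,"wx":0,"wy":0,"wz":0.0208},{"hand":0.5,"x":0,"y":0,"z":0,"wx":0,"wy":0,"wz":0.0208},{"hand":0.5,"x":0,"y":0,"z":0,"wx":0,"wy":0,"wz":0.0208},{"hand":0.5,"x":0,"y":0,"z":0,"wx":0,"wy":0,"wz":0.0208},{"hand":0.5,"x":0,"y":0,"z":0,"wx":0,"wy":0,"wz":0.0208},{"hand":0.5,"x":0,"y":0,"z":0,"wx":0,"wy":0,"wz":0.0208}]'
python3 -m creep '[{"hand":0.5,"x":-0.041,"y":0.285,"z":0,"wx":0,"wy":0,"wz":0},{"hand":0.5,"x":-0.041,"y":0.285,"z":0,"wx":0,"wy":0,"wz":0},{"hand":0.5,"x":-0.041,"y":0.285,"z":0,"wx":0,"wy":0,"wz":0},{"hand":0.5,"x":-0.041,"y":0.285,"z":0,"wx":0,"wy":0,"wz":0},{"hand":0.5,"x":-0.041,"y":0.285,"z":0,"wx":0,"wy":0,"wz":0},{"hand":0.5,"x":-0.041,"y":0.285,"z":0,"wx":0,"wy":0,"wz":0},{"hand":0.5,"x":0,"y":0,"z":0,"wx":0,"wy":0,"wz":0},{"hand":0.5,"x":0,"y":0,"z":0,"wx":0,"wy":0,"wz":0},{"hand":0.5,"x":0,"y":0,"z":0,"wx":0,"wy":0,"wz":0}]'
python3 - <<'E'
from h import *
P=pts(cap('wrist'));f=fin(P,S['bent']);print(f);plan(.5545,.006,.029,32.5);plan(*f[0]/1000,.029,f[2])
E
```

```text
time_s: 9.7
tool_pos: [0.4455, 0.2418, 0.1311]
eef_rot: [[0.846, 0.532, -0.003], [0.532, -0.846, -0.001], [-0.003, -0.001, -1.0]]
ft_force: [0.4, -0.1, -0.5]
opening: 0.505
finger_force: 0.0
time_s: 10.6
tool_pos: [0.5521, 0.0068, 0.1316]
eef_rot: [[0.843, 0.537, -0.003], [0.537, -0.843, 0.001], [-0.002, -0.002, -1.0]]
ft_force: [0.9, 0.6, 0.1]
opening: 0.495
finger_force: 0.0
(array([555.6,   5.8]), array([11.8, 35.5]), 32.5, 'pca', array([556.8,   6.8]), np.float64(32.3), 'z', array([0.0589, 0.06  ]), 1001)
now [0.5522 0.0071 0.1319] psi 32.5 -> wz 0.0001 (0.0 rows) then x 0.009 y 0.014 z 0.686 t 10.65
now [0.5522 0.0071 0.1319] psi 32.5 -> wz 0.0001 (0.0 rows) then x 0.014 y 0.019 z 0.686 t 10.65
```

```bash
python3 -m creep '[{"hand":0.5,"x":0.01,"y":0.016,"z":0.25,"wx":0,"wy":0,"wz":0},{"hand":0.5,"x":0,"y":0,"z":0.25,"wx":0,"wy":0,"wz":0},{"hand":0.5,"x":0,"y":0,"z":0.18,"wx":0,"wy":0,"wz":0},{"hand":0.5,"x":0,"y":0,"z":0,"wx":0,"wy":0,"wz":0},{"hand":1,"x":0,"y":0,"z":0,"wx":0,"wy":0,"wz":0},{"hand":1,"x":0,"y":0,"z":0,"wx":0,"wy":0,"wz":0},{"hand":1,"x":0,"y":0,"z":0,"wx":0,"wy":0,"wz":0},{"hand":1,"x":0,"y":0,"z":0,"wx":0,"wy":0,"wz":0},{"hand":1,"x":0,"y":0,"z":-0.2,"wx":0,"wy":0,"wz":0},{"hand":1,"x":0,"y":0,"z":-0.25,"wx":0,"wy":0,"wz":0},{"hand":1,"x":0,"y":0,"z":-0.25,"wx":0,"wy":0,"wz":0}]'
python3 -m creep '[{"hand":1,"x":0,"y":0,"z":0,"wx":0,"wy":0,"wz":-0.0208},{"hand":1,"x":0,"y":0,"z":0,"wx":0,"wy":0,"wz":-0.0208},{"hand":1,"x":0,"y":0,"z":0,"wx":0,"wy":0,"wz":-0.0208},{"hand":1,"x":0,"y":0,"z":0,"wx":0,"wy":0,"wz":-0.0208},{"hand":1,"x":0,"y":0,"z":0,"wx":0,"wy":0,"wz":-0.0208},{"hand":1,"x":0,"y":0,"z":0,"wx":0,"wy":0,"wz":-0.0208},{"hand":1,"x":0,"y":0,"z":0,"wx":0,"wy":0,"wz":-0.0208}]'
python3 -m creep '[{"hand":1,"x":0.282,"y":-0.068,"z":0,"wx":0,"wy":0,"wz":0},{"hand":1,"x":0.282,"y":-0.068,"z":0,"wx":0,"wy":0,"wz":0},{"hand":1,"x":0.282,"y":-0.068,"z":0,"wx":0,"wy":0,"wz":0},{"hand":1,"x":0.282,"y":-0.068,"z":0,"wx":0,"wy":0,"wz":0},{"hand":1,"x":0.282,"y":-0.068,"z":0,"wx":0,"wy":0,"wz":0},{"hand":1,"x":0.282,"y":-0.068,"z":0,"wx":0,"wy":0,"wz":0},{"hand":1,"x":0.282,"y":-0.068,"z":0,"wx":0,"wy":0,"wz":0},{"hand":1,"x":0,"y":0,"z":0,"wx":0,"wy":0,"wz":0},{"hand":1,"x":0,"y":0,"z":0,"wx":0,"wy":0,"wz":0}]'
python3 - <<'E'
from h import *
plan(.511,.305,.034,84.9)
E
```

```text
time_s: 11.75
tool_pos: [0.5552, 0.0048, 0.137]
eef_rot: [[0.844, 0.537, -0.001], [0.537, -0.844, 0.0], [-0.001, -0.001, -1.0]]
ft_force: [0.6, 0.1, -0.5]
opening: 0.136
finger_force: 32.0
time_s: 12.45
tool_pos: [0.5557, 0.0047, 0.1361]
eef_rot: [[0.084, 0.996, 0.0], [0.996, -0.084, -0.0], [-0.0, 0.0, -1.0]]
ft_force: [0.0, 0.9, -2.3]
opening: 0.136
finger_force: 32.1
time_s: 13.35
tool_pos: [0.5106, 0.3067, 0.136]
eef_rot: [[0.087, 0.996, 0.0], [0.996, -0.087, -0.0], [-0.0, 0.0, -1.0]]
ft_force: [0.4, -0.7, -0.9]
opening: 0.135
finger_force: 32.1
now [0.5106 0.3067 0.136 ] psi 85.0 -> wz 0.0003 (0.0 rows) then x -0.011 y 0.004 z 0.680 t 13.35
```

```bash
python3 -m creep '[{"hand":1,"x":0,"y":0,"z":0.2,"wx":0,"wy":0,"wz":0},{"hand":1,"x":0,"y":0,"z":0.25,"wx":0,"wy":0,"wz":0},{"hand":1,"x":0,"y":0,"z":0.15,"wx":0,"wy":0,"wz":0},{"hand":1,"x":0,"y":0,"z":0.07,"wx":0,"wy":0,"wz":0},{"hand":1,"x":0,"y":0,"z":0,"wx":0,"wy":0,"wz":0},{"hand":0.6,"x":0,"y":0,"z":0,"wx":0,"wy":0,"wz":0},{"hand":0.6,"x":0,"y":0,"z":0,"wx":0,"wy":0,"wz":0},{"hand":0.6,"x":0,"y":0,"z":0,"wx":0,"wy":0,"wz":0},{"hand":0.6,"x":0,"y":0,"z":-0.2,"wx":0,"wy":0,"wz":0},{"hand":0.5,"x":0,"y":0,"z":-0.25,"wx":0,"wy":0,"wz":0},{"hand":0.5,"x":0,"y":0,"z":-0.25,"wx":0,"wy":0,"wz":0}]'
python3 -m creep '[{"hand":0.5,"x":0,"y":0,"z":0,"wx":0,"wy":0,"wz":-0.0238},{"hand":0.5,"x":0,"y":0,"z":0,"wx":0,"wy":0,"wz":-0.0238},{"hand":0.5,"x":0,"y":0,"z":0,"wx":0,"wy":0,"wz":-0.0238},{"hand":0.5,"x":0,"y":0,"z":0,"wx":0,"wy":0,"wz":-0.0238},{"hand":0.5,"x":0,"y":0,"z":0,"wx":0,"wy":0,"wz":-0.0238},{"hand":0.5,"x":0,"y":0,"z":0,"wx":0,"wy":0,"wz":-0.0238},{"hand":0.5,"x":0,"y":0,"z":0,"wx":0,"wy":0,"wz":-0.0238}]'
python3 -m creep '[{"hand":0.5,"x":-0.244,"y":-0.171,"z":0,"wx":0,"wy":0,"wz":0},{"hand":0.5,"x":-0.244,"y":-0.171,"z":0,"wx":0,"wy":0,"wz":0},{"hand":0.5,"x":-0.244,"y":-0.171,"z":0,"wx":0,"wy":0,"wz":0},{"hand":0.5,"x":-0.244,"y":-0.171,"z":0,"wx":0,"wy":0,"wz":0},{"hand":0.5,"x":-0.244,"y":-0.171,"z":0,"wx":0,"wy":0,"wz":0},{"hand":0.5,"x":-0.244,"y":-0.171,"z":0,"wx":0,"wy":0,"wz":0},{"hand":0.5,"x":-0.244,"y":-0.171,"z":0,"wx":0,"wy":0,"wz":0},{"hand":0.5,"x":-0.244,"y":-0.171,"z":0,"wx":0,"wy":0,"wz":0},{"hand":0.5,"x":-0.244,"y":-0.171,"z":0,"wx":0,"wy":0,"wz":0},{"hand":0.5,"x":-0.244,"y":-0.171,"z":0,"wx":0,"wy":0,"wz":0},{"hand":0.5,"x":0,"y":0,"z":0,"wx":0,"wy":0,"wz":0},{"hand":0.5,"x":0,"y":0,"z":0,"wx":0,"wy":0,"wz":0}]'
python3 - <<'E'
from h import *
P=pts(cap('wrist'));f=fin(P,S['short']);print(f);plan(.663,-.115,.029,145);plan(*f[0]/1000,.029,f[2])
E
```

```text
time_s: 14.45
tool_pos: [0.5102, 0.3051, 0.1405]
eef_rot: [[0.09, 0.996, -0.003], [0.996, -0.09, -0.001], [-0.001, -0.002, -1.0]]
ft_force: [0.3, -0.1, 0.1]
opening: 0.496
finger_force: 0.0
time_s: 15.15
tool_pos: [0.5106, 0.3053, 0.1397]
eef_rot: [[-0.821, 0.571, -0.001], [0.571, 0.821, -0.001], [0.001, -0.001, -1.0]]
ft_force: [0.5, 0.6, 0.5]
opening: 0.5
finger_force: 0.0
time_s: 16.35
tool_pos: [0.6622, -0.1156, 0.1395]
eef_rot: [[-0.817, 0.577, -0.002], [0.577, 0.817, 0.001], [0.002, -0.0, -1.0]]
ft_force: [0.4, 1.2, -0.5]
opening: 0.496
finger_force: 0.0
(array([ 663.5, -115.3]), array([11.7, 36.5]), 144.7, 'pca', array([ 662.1, -114.3]), np.float64(144.9), 'z', array([0.0591, 0.0602]), 967)
now [ 0.662  -0.1144  0.1396] psi 144.8 -> wz -0.0005 (0.0 rows) then x -0.008 y 0.000 z 0.737 t 16.4
now [ 0.662  -0.1144  0.1396] psi 144.8 -> wz 0.0004 (0.0 rows) then x -0.012 y 0.001 z 0.737 t 16.4
```

```bash
python3 -m creep '[{"hand":0.5,"x":-0.01,"y":0,"z":0.28,"wx":0,"wy":0,"wz":0},{"hand":0.5,"x":0,"y":0,"z":0.28,"wx":0,"wy":0,"wz":0},{"hand":0.5,"x":0,"y":0,"z":0.18,"wx":0,"wy":0,"wz":0},{"hand":0.5,"x":0,"y":0,"z":0,"wx":0,"wy":0,"wz":0},{"hand":1,"x":0,"y":0,"z":0,"wx":0,"wy":0,"wz":0},{"hand":1,"x":0,"y":0,"z":0,"wx":0,"wy":0,"wz":0},{"hand":1,"x":0,"y":0,"z":0,"wx":0,"wy":0,"wz":0},{"hand":1,"x":0,"y":0,"z":0,"wx":0,"wy":0,"wz":0},{"hand":1,"x":0,"y":0,"z":-0.2,"wx":0,"wy":0,"wz":0},{"hand":1,"x":0,"y":0,"z":-0.25,"wx":0,"wy":0,"wz":0},{"hand":1,"x":0,"y":0,"z":-0.25,"wx":0,"wy":0,"wz":0}]'
python3 -m creep '[{"hand":1,"x":0,"y":0,"z":0,"wx":0,"wy":0,"wz":0.0238},{"hand":1,"x":0,"y":0,"z":0,"wx":0,"wy":0,"wz":0.0238},{"hand":1,"x":0,"y":0,"z":0,"wx":0,"wy":0,"wz":0.0238},{"hand":1,"x":0,"y":0,"z":0,"wx":0,"wy":0,"wz":0.0238},{"hand":1,"x":0,"y":0,"z":0,"wx":0,"wy":0,"wz":0.0238},{"hand":1,"x":0,"y":0,"z":0,"wx":0,"wy":0,"wz":0.0238},{"hand":1,"x":0,"y":0,"z":0,"wx":0,"wy":0,"wz":0.0238}]'
python3 -m creep '[{"hand":1,"x":0.282,"y":-0.106,"z":0,"wx":0,"wy":0,"wz":0},{"hand":1,"x":0.282,"y":-0.106,"z":0,"wx":0,"wy":0,"wz":0},{"hand":1,"x":0.282,"y":-0.106,"z":0,"wx":0,"wy":0,"wz":0},{"hand":1,"x":0.282,"y":-0.106,"z":0,"wx":0,"wy":0,"wz":0},{"hand":1,"x":0.282,"y":-0.106,"z":0,"wx":0,"wy":0,"wz":0},{"hand":1,"x":0.282,"y":-0.106,"z":0,"wx":0,"wy":0,"wz":0},{"hand":1,"x":0.282,"y":-0.106,"z":0,"wx":0,"wy":0,"wz":0},{"hand":1,"x":0.282,"y":-0.106,"z":0,"wx":0,"wy":0,"wz":0},{"hand":1,"x":0,"y":0,"z":0,"wx":0,"wy":0,"wz":0},{"hand":1,"x":0,"y":0,"z":0,"wx":0,"wy":0,"wz":0}]'
python3 - <<'E'
from h import *
plan(.566,.233,.034,84.9)
E
```

```text
time_s: 17.5
tool_pos: [0.6633, -0.115, 0.1349]
eef_rot: [[-0.818, 0.575, -0.002], [0.575, 0.818, 0.001], [0.002, -0.0, -1.0]]
ft_force: [1.1, -0.9, -1.4]
opening: 0.137
finger_force: 31.4
time_s: 18.2
tool_pos: [0.6637, -0.1151, 0.1342]
eef_rot: [[0.095, 0.995, -0.0], [0.995, -0.095, 0.0], [0.0, -0.001, -1.0]]
ft_force: [-0.5, 0.3, -0.9]
opening: 0.134
finger_force: 31.5
time_s: 19.2
tool_pos: [0.5669, 0.2338, 0.1343]
eef_rot: [[0.087, 0.996, -0.0], [0.996, -0.087, -0.0], [-0.0, -0.0, -1.0]]
ft_force: [0.0, 0.2, -1.7]
opening: 0.137
finger_force: 31.5
now [0.5669 0.2338 0.1343] psi 85.0 -> wz 0.0003 (0.0 rows) then x -0.006 y -0.005 z 0.669 t 19.2
```

```bash
python3 -m creep '[{"hand":1,"x":0,"y":0,"z":0.2,"wx":0,"wy":0,"wz":0},{"hand":1,"x":0,"y":0,"z":0.25,"wx":0,"wy":0,"wz":0},{"hand":1,"x":0,"y":0,"z":0.15,"wx":0,"wy":0,"wz":0},{"hand":1,"x":0,"y":0,"z":0.06,"wx":0,"wy":0,"wz":0},{"hand":1,"x":0,"y":0,"z":0,"wx":0,"wy":0,"wz":0},{"hand":0.6,"x":0,"y":0,"z":0,"wx":0,"wy":0,"wz":0},{"hand":0.6,"x":0,"y":0,"z":0,"wx":0,"wy":0,"wz":0},{"hand":0.6,"x":0,"y":0,"z":0,"wx":0,"wy":0,"wz":0},{"hand":0.6,"x":0,"y":0,"z":-0.2,"wx":0,"wy":0,"wz":0},{"hand":0.5,"x":0,"y":0,"z":-0.25,"wx":0,"wy":0,"wz":0},{"hand":0.5,"x":0,"y":0,"z":-0.25,"wx":0,"wy":0,"wz":0}]'
python3 -m creep '[{"hand":0.5,"x":0,"y":0,"z":0,"wx":0,"wy":0,"wz":0.0236},{"hand":0.5,"x":0,"y":0,"z":0,"wx":0,"wy":0,"wz":0.0236},{"hand":0.5,"x":0,"y":0,"z":0,"wx":0,"wy":0,"wz":0.0236},{"hand":0.5,"x":0,"y":0,"z":0,"wx":0,"wy":0,"wz":0.0236},{"hand":0.5,"x":0,"y":0,"z":0,"wx":0,"wy":0,"wz":0.0236},{"hand":0.5,"x":0,"y":0,"z":0,"wx":0,"wy":0,"wz":0.0236},{"hand":0.5,"x":0,"y":0,"z":0,"wx":0,"wy":0,"wz":0.0236},{"hand":0.5,"x":0,"y":0,"z":0,"wx":0,"wy":0,"wz":0.0236},{"hand":0.5,"x":0,"y":0,"z":0,"wx":0,"wy":0,"wz":0.0236},{"hand":0.5,"x":0,"y":0,"z":0,"wx":0,"wy":0,"wz":0.0236}]'
python3 -m creep '[{"hand":0.5,"x":-0.159,"y":0.223,"z":0,"wx":0,"wy":0,"wz":0},{"hand":0.5,"x":-0.159,"y":0.223,"z":0,"wx":0,"wy":0,"wz":0},{"hand":0.5,"x":-0.159,"y":0.223,"z":0,"wx":0,"wy":0,"wz":0},{"hand":0.5,"x":-0.159,"y":0.223,"z":0,"wx":0,"wy":0,"wz":0},{"hand":0.5,"x":-0.159,"y":0.223,"z":0,"wx":0,"wy":0,"wz":0},{"hand":0.5,"x":0,"y":0,"z":0,"wx":0,"wy":0,"wz":0},{"hand":0.5,"x":0,"y":0,"z":0,"wx":0,"wy":0,"wz":0}]'
python3 - <<'E'
from h import *
P=pts(cap('wrist'));f=fin(P,S['case']);print(f);plan(.4473,.0668,.029,0);plan(*f[0]/1000,.029,f[2])
c=cap('side','s2.png');P=pts(c)
for k in S: print(k,fin(P,S[k]))
E
```

```text
time_s: 20.3
tool_pos: [0.5673, 0.2332, 0.142]
eef_rot: [[0.089, 0.996, 0.0], [0.996, -0.089, 0.0], [0.0, 0.0, -1.0]]
ft_force: [0.5, -0.3, 0.5]
opening: 0.501
finger_force: 0.0
time_s: 21.3
tool_pos: [0.5677, 0.2333, 0.1412]
eef_rot: [[1.0, -0.007, 0.001], [-0.007, -1.0, 0.0], [0.001, -0.0, -1.0]]
ft_force: [-0.5, 0.0, 0.7]
opening: 0.5
finger_force: 0.0
time_s: 22.0
tool_pos: [0.4483, 0.0656, 0.1412]
eef_rot: [[1.0, -0.003, 0.002], [-0.003, -1.0, -0.0], [0.002, 0.0, -1.0]]
ft_force: [-0.3, -0.5, -0.6]
opening: 0.502
finger_force: 0.0
(array([447.6,  66.4]), array([12. , 59.7]), 0.4, 'pca', array([450. ,  66.3]), np.float64(0.5), 'z', array([0.059 , 0.0601]), 1515)
now [0.4487 0.0661 0.1413] psi -0.1 -> wz -0.0002 (0.0 rows) then x -0.010 y -0.004 z 0.749 t 22.05
now [0.4487 0.0661 0.1413] psi -0.1 -> wz -0.0013 (0.1 rows) then x -0.008 y -0.002 z 0.749 t 22.05
chipped None
bent None
short None
A (array([661.7,   1.4]), array([13. , 36.8]), 101.0, 'pca', array([661.3,  -1.6]), np.float64(101.0), 'z', array([0.0587, 0.0615]), 114)
B (array([559. , 106.4]), array([14.3, 36.6]), 32.4, 'pca', array([558.1, 104.6]), np.float64(30.9), 'z', array([0.0581, 0.0612]), 102)
C (array([ 448.9, -118.4]), array([12.4, 36.5]), 119.8, 'pca', array([ 449.3, -120.6]), np.float64(119.0), 'z', array([0.0585, 0.0613]), 148)
jar (array([ 546.6, -122.9]), array([18.1, 19.6]), 86.7, 'pca', array([ 545.8, -125.4]), np.float64(15.7), 'z', array([0.0655, 0.0692]), 120)
case (array([447.6,  64.8]), array([16.3, 59.6]), 1.2, 'pca', array([447.2,  63. ]), np.float64(0.2), 'z', array([0.0579, 0.0608]), 203)
```

View pics/s2.png

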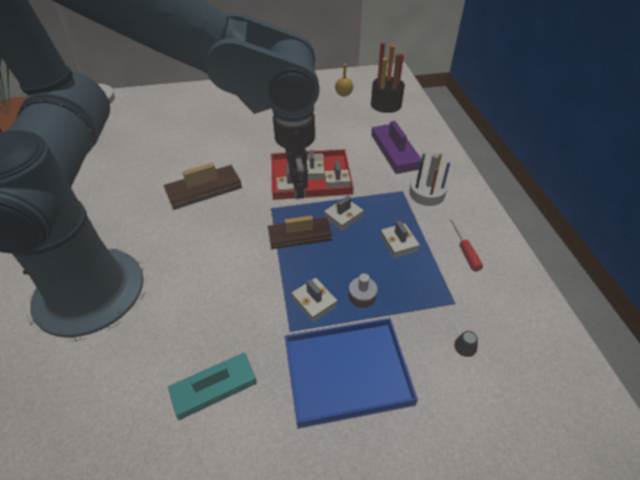

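The red tray now holds all three faulty carriers (side view, around (312,172)), and nothing on the mat has shifted. Next is the tool case.

```bash
python3 -m creep '[{"hand":0.5,"x":-0.008,"y":0,"z":0.28,"wx":0,"wy":0,"wz":-0.001},{"hand":0.5,"x":0,"y":0,"z":0.28,"wx":0,"wy":0,"wz":0},{"hand":0.5,"x":0,"y":0,"z":0.19,"wx":0,"wy":0,"wz":0},{"hand":0.5,"x":0,"y":0,"z":0,"wx":0,"wy":0,"wz":0},{"hand":1,"x":0,"y":0,"z":0,"wx":0,"wy":0,"wz":0},{"hand":1,"x":0,"y":0,"z":0,"wx":0,"wy":0,"wz":0},{"hand":1,"x":0,"y":0,"z":0,"wx":0,"wy":0,"wz":0},{"hand":1,"x":0,"y":0,"z":0,"wx":0,"wy":0,"wz":0},{"hand":1,"x":0,"y":0,"z":-0.2,"wx":0,"wy":0,"wz":0},{"hand":1,"x":0,"y":0,"z":-0.25,"wx":0,"wy":0,"wz":0},{"hand":1,"x":0,"y":0,"z":-0.25,"wx":0,"wy":0,"wz":0}]' 40
python3 -m creep '[{"hand":1,"x":0,"y":0,"z":0,"wx":0,"wy":0,"wz":-0.0227},{"hand":1,"x":0,"y":0,"z":0,"wx":0,"wy":0,"wz":-0.0227},{"hand":1,"x":0,"y":0,"z":0,"wx":0,"wy":0,"wz":-0.0227},{"hand":1,"x":0,"y":0,"z":0,"wx":0,"wy":0,"wz":-0.0227},{"hand":1,"x":0,"y":0,"z":0,"wx":0,"wy":0,"wz":-0.0227},{"hand":1,"x":0,"y":0,"z":0,"wx":0,"wy":0,"wz":-0.0227},{"hand":1,"x":0,"y":0,"z":0,"wx":0,"wy":0,"wz":-0.0227},{"hand":1,"x":0,"y":0,"z":0,"wx":0,"wy":0,"wz":-0.0227},{"hand":1,"x":0,"y":0,"z":0,"wx":0,"wy":0,"wz":-0.0227},{"hand":1,"x":0,"y":0,"z":0,"wx":0,"wy":0,"wz":-0.0227},{"hand":1,"x":0,"y":0,"z":0,"wx":0,"wy":0,"wz":-0.0227}]'
python3 -m creep '[{"hand":1,"x":-0.281,"y":-0.026,"z":0,"wx":0,"wy":0,"wz":0},{"hand":1,"x":-0.281,"y":-0.026,"z":0,"wx":0,"wy":0,"wz":0},{"hand":1,"x":-0.281,"y":-0.026,"z":0,"wx":0,"wy":0,"wz":0},{"hand":1,"x":-0.281,"y":-0.026,"z":0,"wx":0,"wy":0,"wz":0},{"hand":1,"x":-0.281,"y":-0.026,"z":0,"wx":0,"wy":0,"wz":0},{"hand":1,"x":-0.281,"y":-0.026,"z":0,"wx":0,"wy":0,"wz":0},{"hand":1,"x":-0.281,"y":-0.026,"z":0,"wx":0,"wy":0,"wz":0},{"hand":1,"x":-0.281,"y":-0.026,"z":0,"wx":0,"wy":0,"wz":0},{"hand":1,"x":0,"y":0,"z":0,"wx":0,"wy":0,"wz":0},{"hand":1,"x":0,"y":0,"z":0,"wx":0,"wy":0,"wz":0}]'
cat >> h.py <<'E'
def crate(P,col):
    col=col.astype(int);b=(col[...,2]>col[...,0]*1.6)&(P[...,2]>.019)&(P[...,2]<.031)
    # outer faces of each wall by high/low percentiles of top points
    o=[]
    for ax,c,oc in((0,.482,-.2705),(1,-.2705,.482)):
        oth=1-ax
        for sgn,h in((-1,(.0985,.0775)[ax]),(1,(.0985,.0775)[ax])):
            m=b&(abs(P[...,ax]-c-sgn*h)<.009)&(abs(P[...,oth]-oc)<(.06 if ax==0 else .08))
            q=P[m]
            o.append((len(q),np.round(np.percentile(q[:,ax],[5,50,95])*1000,1).tolist() if len(q)>10 else None))
    return o
E
python3 - <<'E'
from h import *
plan(.416,-.2705,.034,90)
P=pts(cap('wrist','w3.png'));print(crate(P,load('wrist')['color']))
P=pts(cap('top'));print(crate(P,load('top')['color']))
E
```

```text
time_s: 23.2
tool_pos: [0.4458, 0.0662, 0.1336]
eef_rot: [[1.0, 0.005, -0.002], [0.005, -1.0, 0.0], [-0.002, -0.0, -1.0]]
ft_force: [2.1, -0.1, -1.7]
opening: 0.132
finger_force: 39.5
time_s: 24.3
tool_pos: [0.4462, 0.0661, 0.1326]
eef_rot: [[-0.009, 1.0, -0.001], [1.0, 0.009, 0.0], [0.0, -0.001, -1.0]]
ft_force: [0.0, -0.0, -2.1]
opening: 0.136
finger_force: 39.6
time_s: 25.3
tool_pos: [0.4161, -0.2715, 0.1326]
eef_rot: [[-0.001, 1.0, -0.001], [1.0, 0.001, 0.001], [0.001, -0.001, -1.0]]
ft_force: [0.4, 0.9, -1.7]
opening: 0.133
finger_force: 39.6
now [ 0.4161 -0.2715  0.1326] psi 90.1 -> wz 0.0002 (0.0 rows) then x 0.007 y -0.001 z 0.657 t 25.3
[(1, None), (1564, [577.0, 578.1, 581.0]), (945, [-348.9, -346.1, -345.1]), (1708, [-195.3, -192.9, -190.9])]
[(0, None), (90, [575.4, 577.6, 580.0]), (1, None), (116, [-194.4, -192.1, -189.7])]
```

View pics/w3.png

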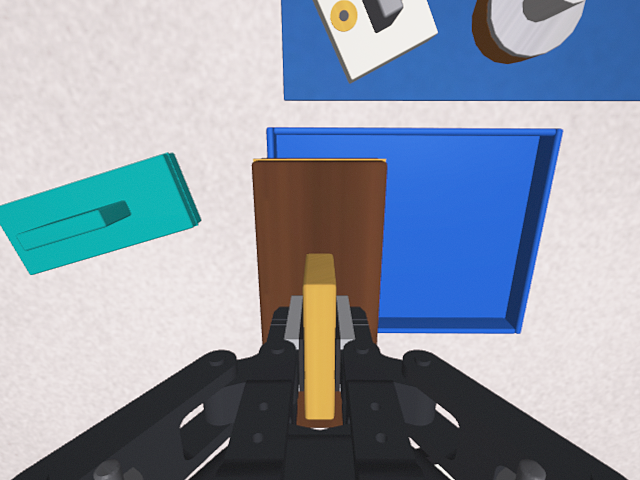

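The case hangs above the crate's near side, with its brass fin gripped in the middle. The crate walls measured here put the centre at about (0.481, -0.270), so I'll lower it.

```bash
python3 -m creep '[{"hand":1,"x":0.01,"y":-0.003,"z":0.2,"wx":0,"wy":0,"wz":0},{"hand":1,"x":0,"y":0,"z":0.2,"wx":0,"wy":0,"wz":0},{"hand":1,"x":0,"y":0,"z":0.12,"wx":0,"wy":0,"wz":0},{"hand":1,"x":0,"y":0,"z":0.07,"wx":0,"wy":0,"wz":0},{"hand":1,"x":0,"y":0,"z":0.05,"wx":0,"wy":0,"wz":0},{"hand":1,"x":0,"y":0,"z":0.02,"wx":0,"wy":0,"wz":0},{"hand":1,"x":0,"y":0,"z":0,"wx":0,"wy":0,"wz":0},{"hand":1,"x":0,"y":0,"z":0,"wx":0,"wy":0,"wz":0}]'
```

```text
time_s: 26.2
tool_pos: [0.4168, -0.2702, 0.0348]
eef_rot: [[-0.003, 1.0, 0.001], [1.0, 0.003, -0.001], [-0.001, 0.001, -1.0]]
ft_force: [0.3, -1.1, -2.2]
opening: 0.132
finger_force: 39.5
```

```bash
python3 -m creep '[{"hand":1,"x":0,"y":0,"z":0.015,"wx":0,"wy":0,"wz":0},{"hand":1,"x":0,"y":0,"z":0,"wx":0,"wy":0,"wz":0},{"hand":0.6,"x":0,"y":0,"z":0,"wx":0,"wy":0,"wz":0},{"hand":0.6,"x":0,"y":0,"z":0,"wx":0,"wy":0,"wz":0},{"hand":0.6,"x":0,"y":0,"z":0,"wx":0,"wy":0,"wz":0},{"hand":0.6,"x":0,"y":0,"z":-0.2,"wx":0,"wy":0,"wz":0},{"hand":0.5,"x":0,"y":0,"z":-0.25,"wx":0,"wy":0,"wz":0},{"hand":0.5,"x":0,"y":0,"z":-0.25,"wx":0,"wy":0,"wz":0}]'
python3 -m creep '[{"hand":0.5,"x":0,"y":0,"z":0,"wx":0,"wy":0,"wz":-0.0188},{"hand":0.5,"x":0,"y":0,"z":0,"wx":0,"wy":0,"wz":-0.0188},{"hand":0.5,"x":0,"y":0,"z":0,"wx":0,"wy":0,"wz":-0.0188},{"hand":0.5,"x":0,"y":0,"z":0,"wx":0,"wy":0,"wz":-0.0188},{"hand":0.5,"x":0.204,"y":0.166,"z":0,"wx":0,"wy":0,"wz":0},{"hand":0.5,"x":0.204,"y":0.166,"z":0,"wx":0,"wy":0,"wz":0},{"hand":0.5,"x":0.204,"y":0.166,"z":0,"wx":0,"wy":0,"wz":0},{"hand":0.5,"x":0.204,"y":0.166,"z":0,"wx":0,"wy":0,"wz":0},{"hand":0.5,"x":0,"y":0,"z":0,"wx":0,"wy":0,"wz":0},{"hand":0.5,"x":0,"y":0,"z":0,"wx":0,"wy":0,"wz":0}]'
python3 - <<'E'
from h import *
P=pts(cap('wrist'));f=fin(P,S['C']);print(f);plan(*f[0]/1000,.029,f[2])
P=pts(cap('side'));print(fin(P,(.416,-.27)))
m=(abs(P[...,0]-.416)<.025)&(abs(P[...,1]+.27)<.06)&(P[...,2]<.04)&(P[...,2]>.015);q=P[m];print('case top z',np.percentile(q[:,2],[10,50,90]))
for k in 'AB': print(k,fin(P,S[k]))
print(fin(P,S['jar']))
E
```

```text
time_s: 27.0
tool_pos: [0.416, -0.2695, 0.1377]
eef_rot: [[-0.003, 1.0, -0.001], [1.0, 0.003, 0.001], [0.001, -0.001, -1.0]]
ft_force: [0.8, -0.5, -0.5]
opening: 0.505
finger_force: 0.0
time_s: 28.0
tool_pos: [0.4489, -0.1148, 0.1368]
eef_rot: [[-0.46, 0.888, 0.0], [0.888, 0.46, -0.001], [-0.001, 0.0, -1.0]]
ft_force: [0.4, -0.3, -0.1]
opening: 0.506
finger_force: 0.0
(array([ 448.7, -116.1]), array([11.6, 35.9]), 117.3, 'pca', array([ 448. , -114.7]), np.float64(117.1), 'z', array([0.059, 0.06 ]), 970)
now [ 0.4489 -0.1156  0.1369] psi 117.3 -> wz -0.0001 (0.0 rows) then x -0.002 y -0.003 z 0.719 t 28.05
(array([ 418.1, -272.6]), array([12.1, 59.9]), 90.3, 'pca', array([ 417.8, -275.5]), np.float64(90.3), 'z', array([0.0609, 0.063 ]), 277)
case top z [0.02570648 0.02715582 0.02882978]
A (array([662.7,   1.8]), array([14.6, 38.5]), 101.1, 'pca', array([661.3,  -1.3]), np.float64(101.7), 'z', array([0.0586, 0.0616]), 115)
B (array([564.3, 109.9]), array([13. , 21.8]), 37.6, 'pca', array([565.7, 109.3]), np.float64(29.2), 'z', array([0.0593, 0.0615]), 52)
(array([ 546.7, -123.6]), array([18.3, 18.6]), 164.2, 'pca', array([ 545.9, -125.5]), np.float64(112.2), 'z', array([0.0658, 0.069 ]), 120)
```

```bash
python3 -m creep '[{"hand":0.5,"x":0,"y":-0.003,"z":0.28,"wx":0,"wy":0,"wz":0},{"hand":0.5,"x":0,"y":0,"z":0.26,"wx":0,"wy":0,"wz":0},{"hand":0.5,"x":0,"y":0,"z":0.18,"wx":0,"wy":0,"wz":0},{"hand":0.5,"x":0,"y":0,"z":0,"wx":0,"wy":0,"wz":0},{"hand":1,"x":0,"y":0,"z":0,"wx":0,"wy":0,"wz":0},{"hand":1,"x":0,"y":0,"z":0,"wx":0,"wy":0,"wz":0},{"hand":1,"x":0,"y":0,"z":0,"wx":0,"wy":0,"wz":0},{"hand":1,"x":0,"y":0,"z":0,"wx":0,"wy":0,"wz":0},{"hand":1,"x":0,"y":0,"z":-0.2,"wx":0,"wy":0,"wz":0},{"hand":1,"x":0,"y":0,"z":-0.25,"wx":0,"wy":0,"wz":0},{"hand":1,"x":0,"y":0,"z":-0.25,"wx":0,"wy":0,"wz":0}]'
python3 -m creep '[{"hand":1,"x":0,"y":0,"z":0,"wx":0,"wy":0,"wz":0.0189},{"hand":1,"x":0,"y":0,"z":0,"wx":0,"wy":0,"wz":0.0189},{"hand":1,"x":0,"y":0,"z":0,"wx":0,"wy":0,"wz":0.0189},{"hand":1,"x":0,"y":0,"z":0,"wx":0,"wy":0,"wz":0.0189},{"hand":1,"x":-0.255,"y":0.04,"z":0,"wx":0,"wy":0,"wz":0},{"hand":1,"x":-0.255,"y":0.04,"z":0,"wx":0,"wy":0,"wz":0},{"hand":1,"x":-0.255,"y":0.04,"z":0,"wx":0,"wy":0,"wz":0},{"hand":1,"x":-0.255,"y":0.04,"z":0,"wx":0,"wy":0,"wz":0},{"hand":1,"x":-0.255,"y":0.04,"z":0,"wx":0,"wy":0,"wz":0},{"hand":1,"x":0,"y":0,"z":0,"wx":0,"wy":0,"wz":0},{"hand":1,"x":0,"y":0,"z":0,"wx":0,"wy":0,"wz":0}]'
python3 - <<'E'
from h import *
plan(.479,-.307,.034,90)
P=pts(cap('wrist','w4.png'));print(crate(P,load('wrist')['color']))
E
```

```text
time_s: 29.2
tool_pos: [0.4476, -0.115, 0.1347]
eef_rot: [[-0.458, 0.889, -0.001], [0.889, 0.458, 0.001], [0.001, -0.001, -1.0]]
ft_force: [-0.3, -0.8, -1.9]
opening: 0.134
finger_force: 39.3
time_s: 30.3
tool_pos: [0.4781, -0.3069, 0.1335]
eef_rot: [[0.0, 1.0, -0.0], [1.0, -0.0, 0.001], [0.001, -0.0, -1.0]]
ft_force: [-1.0, 1.1, -1.6]
opening: 0.136
finger_force: 39.3
now [ 0.4781 -0.3069  0.1335] psi 90.0 -> wz -0.0001 (0.0 rows) then x -0.000 y 0.006 z 0.663 t 30.3
[(1533, [381.3, 384.3, 385.8]), (1441, [577.2, 578.4, 581.0]), (606, [-349.6, -346.4, -345.1]), (2221, [-195.5, -193.6, -191.2])]
```

View pics/w4.png

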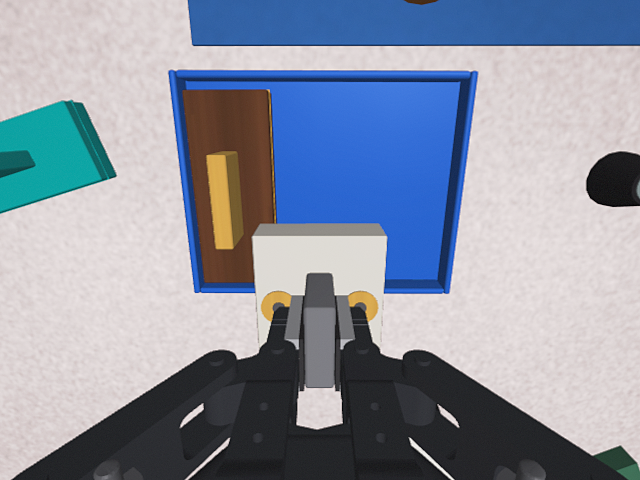

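The case lies flat in the near row (about (225,190)), and the walls now give a crate centre of (0.481, -0.270). Lowering the first carrier.

```bash
python3 -m creep '[{"hand":1,"x":0,"y":0.006,"z":0.2,"wx":0,"wy":0,"wz":0},{"hand":1,"x":0,"y":0,"z":0.2,"wx":0,"wy":0,"wz":0},{"hand":1,"x":0,"y":0,"z":0.12,"wx":0,"wy":0,"wz":0},{"hand":1,"x":0,"y":0,"z":0.07,"wx":0,"wy":0,"wz":0},{"hand":1,"x":0,"y":0,"z":0.05,"wx":0,"wy":0,"wz":0},{"hand":1,"x":0,"y":0,"z":0.03,"wx":0,"wy":0,"wz":0},{"hand":1,"x":0,"y":0,"z":0,"wx":0,"wy":0,"wz":0},{"hand":1,"x":0,"y":0,"z":0,"wx":0,"wy":0,"wz":0}]'
python3 -m creep '[{"hand":0.6,"x":0,"y":0,"z":0,"wx":0,"wy":0,"wz":0},{"hand":0.6,"x":0,"y":0,"z":0,"wx":0,"wy":0,"wz":0},{"hand":0.6,"x":0,"y":0,"z":0,"wx":0,"wy":0,"wz":0},{"hand":0.6,"x":0,"y":0,"z":-0.2,"wx":0,"wy":0,"wz":0},{"hand":0.5,"x":0,"y":0,"z":-0.25,"wx":0,"wy":0,"wz":0},{"hand":0.5,"x":0,"y":0,"z":-0.25,"wx":0,"wy":0,"wz":0},{"hand":0.5,"x":0,"y":0,"z":0,"wx":0,"wy":0,"wz":0},{"hand":0.5,"x":0,"y":0,"z":0,"wx":0,"wy":0,"wz":0}]'
python3 - <<'E'
from h import *
P=pts(cap('wrist'));print(fin(P,(.479,-.307)))
P=pts(cap('side'))
for k in 'AB': print(k,fin(P,S[k]))
print(fin(P,S['jar']))
plan(.558,.1085,.13,31.7);plan(.662,.003,.13,99.7)
E
```

```text
time_s: 31.15
tool_pos: [0.4799, -0.3071, 0.034]
eef_rot: [[-0.001, 1.0, 0.001], [1.0, 0.001, -0.001], [-0.001, 0.001, -1.0]]
ft_force: [0.2, 0.2, -1.0]
opening: 0.134
finger_force: 39.3
time_s: 31.95
tool_pos: [0.4798, -0.3072, 0.1393]
eef_rot: [[-0.001, 1.0, 0.002], [1.0, 0.001, -0.002], [-0.002, 0.002, -1.0]]
ft_force: [-1.3, -0.1, -0.6]
opening: 0.499
finger_force: 0.0
(array([ 481.2, -306. ]), array([11.7, 36.1]), 90.1, 'pca', array([ 481.2, -304.2]), np.float64(90.1), 'z', array([0.0609, 0.062 ]), 983)
A None
B None
None
now [ 0.4786 -0.3061  0.1368] psi 90.0 -> wz 0.1620 (6.8 rows) then x 1.902 y -2.074 z 0.045 t 32.05
now [ 0.4786 -0.3061  0.1368] psi 90.0 -> wz -0.0268 (1.1 rows) then x 1.825 y 1.552 z 0.045 t 32.05
```

```bash
python3 -m creep '[{"hand":0.5,"x":0,"y":0,"z":0,"wx":0,"wy":0,"wz":-0.0135},{"hand":0.5,"x":0,"y":0,"z":0,"wx":0,"wy":0,"wz":-0.0135},{"hand":0.5,"x":0.228,"y":0.194,"z":0,"wx":0,"wy":0,"wz":0},{"hand":0.5,"x":0.228,"y":0.194,"z":0,"wx":0,"wy":0,"wz":0},{"hand":0.5,"x":0.228,"y":0.194,"z":0,"wx":0,"wy":0,"wz":0},{"hand":0.5,"x":0.228,"y":0.194,"z":0,"wx":0,"wy":0,"wz":0},{"hand":0.5,"x":0.228,"y":0.194,"z":0,"wx":0,"wy":0,"wz":0},{"hand":0.5,"x":0.228,"y":0.194,"z":0,"wx":0,"wy":0,"wz":0},{"hand":0.5,"x":0.228,"y":0.194,"z":0,"wx":0,"wy":0,"wz":0},{"hand":0.5,"x":0.228,"y":0.194,"z":0,"wx":0,"wy":0,"wz":0},{"hand":0.5,"x":0,"y":0,"z":0,"wx":0,"wy":0,"wz":0},{"hand":0.5,"x":0,"y":0,"z":0,"wx":0,"wy":0,"wz":0}]'
python3 - <<'E'
from h import *
P=pts(cap('wrist'));f=fin(P,S['A']);print(f);plan(*f[0]/1000,.029,f[2])
P=pts(cap('side'));print(fin(P,S['B']),fin(P,S['jar']))
E
```

```text
time_s: 33.25
tool_pos: [0.6615, 0.0034, 0.1358]
eef_rot: [[-0.171, 0.985, -0.004], [0.985, 0.171, 0.0], [0.001, -0.004, -1.0]]
ft_force: [-0.0, 0.3, 0.0]
opening: 0.5
finger_force: 0.0
(array([662.1,   3.2]), array([12. , 36.4]), 99.4, 'pca', array([661.7,   5.2]), np.float64(98.9), 'z', array([0.0589, 0.06  ]), 993)
now [0.6613 0.0024 0.1362] psi 99.8 -> wz 0.0011 (0.0 rows) then x 0.004 y 0.006 z 0.715 t 33.3
(array([558.2, 106. ]), array([13.7, 35.9]), 32.5, 'pca', array([558. , 104.3]), np.float64(30.8), 'z', array([0.0586, 0.0613]), 103) (array([ 546.2, -122.9]), array([18.3, 19.3]), 133.6, 'pca', array([ 545.8, -125.4]), np.float64(74.7), 'z', array([0.0657, 0.0685]), 121)
```

```bash
python3 -m creep '[{"hand":0.5,"x":0.004,"y":0.004,"z":0.28,"wx":0,"wy":0,"wz":0},{"hand":0.5,"x":0,"y":0,"z":0.26,"wx":0,"wy":0,"wz":0},{"hand":0.5,"x":0,"y":0,"z":0.17,"wx":0,"wy":0,"wz":0},{"hand":0.5,"x":0,"y":0,"z":0,"wx":0,"wy":0,"wz":0},{"hand":1,"x":0,"y":0,"z":0,"wx":0,"wy":0,"wz":0},{"hand":1,"x":0,"y":0,"z":0,"wx":0,"wy":0,"wz":0},{"hand":1,"x":0,"y":0,"z":0,"wx":0,"wy":0,"wz":0},{"hand":1,"x":0,"y":0,"z":0,"wx":0,"wy":0,"wz":0},{"hand":1,"x":0,"y":0,"z":-0.2,"wx":0,"wy":0,"wz":0},{"hand":1,"x":0,"y":0,"z":-0.25,"wx":0,"wy":0,"wz":0},{"hand":1,"x":0,"y":0,"z":-0.25,"wx":0,"wy":0,"wz":0}]'
python3 -m creep '[{"hand":1,"x":0,"y":0,"z":0,"wx":0,"wy":0,"wz":0.0135},{"hand":1,"x":0,"y":0,"z":0,"wx":0,"wy":0,"wz":0.0135},{"hand":1,"x":-0.295,"y":-0.112,"z":0,"wx":0,"wy":0,"wz":0},{"hand":1,"x":-0.295,"y":-0.112,"z":0,"wx":0,"wy":0,"wz":0},{"hand":1,"x":-0.295,"y":-0.112,"z":0,"wx":0,"wy":0,"wz":0},{"hand":1,"x":-0.295,"y":-0.112,"z":0,"wx":0,"wy":0,"wz":0},{"hand":1,"x":-0.295,"y":-0.112,"z":0,"wx":0,"wy":0,"wz":0},{"hand":1,"x":-0.295,"y":-0.112,"z":0,"wx":0,"wy":0,"wz":0},{"hand":1,"x":-0.295,"y":-0.112,"z":0,"wx":0,"wy":0,"wz":0},{"hand":1,"x":0,"y":0,"z":0,"wx":0,"wy":0,"wz":0},{"hand":1,"x":0,"y":0,"z":0,"wx":0,"wy":0,"wz":0},{"hand":1,"x":0,"y":0,"z":0,"wx":0,"wy":0,"wz":0}]'
python3 - <<'E'
from h import *
plan(.544,-.307,.034,90)
E
```

```text
time_s: 34.45
tool_pos: [0.6623, 0.0033, 0.1376]
eef_rot: [[-0.17, 0.986, -0.001], [0.986, 0.17, 0.0], [0.001, -0.001, -1.0]]
ft_force: [0.1, 0.1, -0.4]
opening: 0.136
finger_force: 40.7
time_s: 35.65
tool_pos: [0.5458, -0.3057, 0.1366]
eef_rot: [[-0.002, 1.0, -0.0], [1.0, 0.002, 0.001], [0.001, -0.0, -1.0]]
ft_force: [0.9, -0.8, -0.4]
opening: 0.128
finger_force: 40.7
now [ 0.5458 -0.3057  0.1366] psi 90.1 -> wz 0.0003 (0.0 rows) then x -0.009 y -0.012 z 0.684 t 35.65
```

```bash
python3 -m creep '[{"hand":1,"x":-0.008,"y":-0.01,"z":0.2,"wx":0,"wy":0,"wz":0},{"hand":1,"x":0,"y":0,"z":0.2,"wx":0,"wy":0,"wz":0},{"hand":1,"x":0,"y":0,"z":0.14,"wx":0,"wy":0,"wz":0},{"hand":1,"x":0,"y":0,"z":0.07,"wx":0,"wy":0,"wz":0},{"hand":1,"x":0,"y":0,"z":0.05,"wx":0,"wy":0,"wz":0},{"hand":1,"x":0,"y":0,"z":0.03,"wx":0,"wy":0,"wz":0},{"hand":1,"x":0,"y":0,"z":0,"wx":0,"wy":0,"wz":0},{"hand":1,"x":0,"y":0,"z":0,"wx":0,"wy":0,"wz":0}]'
python3 -m creep '[{"hand":0.6,"x":0,"y":0,"z":0,"wx":0,"wy":0,"wz":0},{"hand":0.6,"x":0,"y":0,"z":0,"wx":0,"wy":0,"wz":0},{"hand":0.6,"x":0,"y":0,"z":0,"wx":0,"wy":0,"wz":0},{"hand":0.6,"x":0,"y":0,"z":-0.2,"wx":0,"wy":0,"wz":0},{"hand":0.5,"x":0,"y":0,"z":-0.25,"wx":0,"wy":0,"wz":0},{"hand":0.5,"x":0,"y":0,"z":-0.25,"wx":0,"wy":0,"wz":0},{"hand":0.5,"x":0,"y":0,"z":0,"wx":0,"wy":0,"wz":0},{"hand":0.5,"x":0,"y":0,"z":0,"wx":0,"wy":0,"wz":0}]'
python3 - <<'E'
from h import *
P=pts(cap('wrist'));print(fin(P,(.544,-.307)),fin(P,(.481,-.307),r=.03))
E
python3 -m creep '[{"hand":0.5,"x":0,"y":0,"z":0,"wx":0,"wy":0,"wz":0.0231},{"hand":0.5,"x":0,"y":0,"z":0,"wx":0,"wy":0,"wz":0.0231},{"hand":0.5,"x":0,"y":0,"z":0,"wx":0,"wy":0,"wz":0.0231},{"hand":0.5,"x":0,"y":0,"z":0,"wx":0,"wy":0,"wz":0.0231},{"hand":0.5,"x":0,"y":0,"z":0,"wx":0,"wy":0,"wz":0.0231},{"hand":0.5,"x":0,"y":0,"z":0,"wx":0,"wy":0,"wz":0.0231},{"hand":0.5,"x":0,"y":0,"z":0,"wx":0,"wy":0,"wz":0.0231}]'
python3 -m creep '[{"hand":0.5,"x":0.171,"y":-0.256,"z":0,"wx":0,"wy":0,"wz":0},{"hand":0.5,"x":0.171,"y":-0.256,"z":0,"wx":0,"wy":0,"wz":0},{"hand":0.5,"x":0.171,"y":-0.256,"z":0,"wx":0,"wy":0,"wz":0},{"hand":0.5,"x":0.171,"y":-0.256,"z":0,"wx":0,"wy":0,"wz":0},{"hand":0.5,"x":0.171,"y":-0.256,"z":0,"wx":0,"wy":0,"wz":0},{"hand":0.5,"x":0.171,"y":-0.256,"z":0,"wx":0,"wy":0,"wz":0},{"hand":0.5,"x":0.171,"y":-0.256,"z":0,"wx":0,"wy":0,"wz":0},{"hand":0.5,"x":0.171,"y":-0.256,"z":0,"wx":0,"wy":0,"wz":0},{"hand":0.5,"x":0.171,"y":-0.256,"z":0,"wx":0,"wy":0,"wz":0},{"hand":0.5,"x":0,"y":0,"z":0,"wx":0,"wy":0,"wz":0},{"hand":0.5,"x":0,"y":0,"z":0,"wx":0,"wy":0,"wz":0}]'
python3 - <<'E'
from h import *
P=pts(cap('wrist'));f=fin(P,S['B']);print(f);plan(*f[0]/1000,.029,f[2])
P=pts(cap('side'));print(fin(P,S['jar']))
E
```

```text
time_s: 36.45
tool_pos: [0.5456, -0.3081, 0.0361]
eef_rot: [[-0.002, 1.0, 0.002], [1.0, 0.002, -0.001], [-0.001, 0.002, -1.0]]
ft_force: [-2.3, 2.7, 8.0]
opening: 0.131
finger_force: 42.1
time_s: 37.25
tool_pos: [0.5445, -0.3084, 0.1392]
eef_rot: [[-0.001, 1.0, 0.002], [1.0, 0.001, -0.001], [-0.001, 0.002, -1.0]]
ft_force: [-0.3, 0.0, -0.5]
opening: 0.502
finger_force: 0.0
(array([ 546.9, -306.4]), array([12. , 36.1]), 90.3, 'pca', array([ 546.9, -304.3]), np.float64(90.1), 'z', array([0.0609, 0.062 ]), 973) (array([ 481.3, -306.3]), array([12.3, 36.6]), 90.0, 'pca', array([ 482.5, -304.5]), np.float64(90.7), 'z', array([0.0607, 0.0619]), 1194)
time_s: 38.0
tool_pos: [0.5429, -0.3071, 0.1355]
eef_rot: [[0.853, 0.522, -0.003], [0.522, -0.853, 0.003], [-0.001, -0.004, -1.0]]
ft_force: [-0.4, -0.1, 0.4]
opening: 0.501
finger_force: 0.0
time_s: 39.1
tool_pos: [0.5565, 0.1083, 0.1361]
eef_rot: [[0.848, 0.529, -0.004], [0.529, -0.848, -0.0], [-0.003, -0.002, -1.0]]
ft_force: [-0.3, -0.4, -0.4]
opening: 0.502
finger_force: 0.0
(array([558.5, 108.3]), array([11.6, 36.2]), 32.1, 'pca', array([560. , 109.1]), np.float64(32.0), 'z', array([0.0589, 0.06  ]), 979)
now [0.5568 0.1073 0.1364] psi 31.9 -> wz -0.0007 (0.0 rows) then x 0.013 y 0.000 z 0.716 t 39.15
(array([ 546.7, -122.9]), array([18.3, 18.4]), 165.4, 'pca', array([ 545.6, -125.3]), np.float64(30.1), 'z', array([0.0663, 0.0687]), 119)
```

```bash
python3 -m creep '[{"hand":0.5,"x":0.012,"y":0,"z":0.28,"wx":0,"wy":0,"wz":0},{"hand":0.5,"x":0,"y":0,"z":0.26,"wx":0,"wy":0,"wz":0},{"hand":0.5,"x":0,"y":0,"z":0.17,"wx":0,"wy":0,"wz":0},{"hand":0.5,"x":0,"y":0,"z":0,"wx":0,"wy":0,"wz":0},{"hand":1,"x":0,"y":0,"z":0,"wx":0,"wy":0,"wz":0},{"hand":1,"x":0,"y":0,"z":0,"wx":0,"wy":0,"wz":0},{"hand":1,"x":0,"y":0,"z":0,"wx":0,"wy":0,"wz":0},{"hand":1,"x":0,"y":0,"z":0,"wx":0,"wy":0,"wz":0},{"hand":1,"x":0,"y":0,"z":-0.2,"wx":0,"wy":0,"wz":0},{"hand":1,"x":0,"y":0,"z":-0.25,"wx":0,"wy":0,"wz":0},{"hand":1,"x":0,"y":0,"z":-0.25,"wx":0,"wy":0,"wz":0}]'
python3 -m creep '[{"hand":1,"x":0,"y":0,"z":0,"wx":0,"wy":0,"wz":-0.0231},{"hand":1,"x":0,"y":0,"z":0,"wx":0,"wy":0,"wz":-0.0231},{"hand":1,"x":0,"y":0,"z":0,"wx":0,"wy":0,"wz":-0.0231},{"hand":1,"x":0,"y":0,"z":0,"wx":0,"wy":0,"wz":-0.0231},{"hand":1,"x":0,"y":0,"z":0,"wx":0,"wy":0,"wz":-0.0231},{"hand":1,"x":0,"y":0,"z":0,"wx":0,"wy":0,"wz":-0.0231},{"hand":1,"x":0,"y":0,"z":0,"wx":0,"wy":0,"wz":-0.0231}]'
python3 -m creep '[{"hand":1,"x":-0.284,"y":-0.065,"z":0,"wx":0,"wy":0,"wz":0},{"hand":1,"x":-0.284,"y":-0.065,"z":0,"wx":0,"wy":0,"wz":0},{"hand":1,"x":-0.284,"y":-0.065,"z":0,"wx":0,"wy":0,"wz":0},{"hand":1,"x":-0.284,"y":-0.065,"z":0,"wx":0,"wy":0,"wz":0},{"hand":1,"x":-0.284,"y":-0.065,"z":0,"wx":0,"wy":0,"wz":0},{"hand":1,"x":-0.284,"y":-0.065,"z":0,"wx":0,"wy":0,"wz":0},{"hand":1,"x":-0.284,"y":-0.065,"z":0,"wx":0,"wy":0,"wz":0},{"hand":1,"x":-0.284,"y":-0.065,"z":0,"wx":0,"wy":0,"wz":0},{"hand":1,"x":0,"y":0,"z":0,"wx":0,"wy":0,"wz":0},{"hand":1,"x":0,"y":0,"z":0,"wx":0,"wy":0,"wz":0},{"hand":1,"x":0,"y":0,"z":0,"wx":0,"wy":0,"wz":0}]'
python3 - <<'E'
from h import *
plan(.480,-.233,.034,90)
P=pts(cap('wrist'))
m=(P[...,2]>.1)&(P[...,2]<.2); print(fin(P,(.480,-.233),lo=.15,hi=.19))
E
```

```text
time_s: 40.3
tool_pos: [0.5587, 0.1085, 0.1376]
eef_rot: [[0.85, 0.527, -0.001], [0.527, -0.85, 0.0], [-0.001, -0.001, -1.0]]
ft_force: [0.3, -0.8, -1.8]
opening: 0.131
finger_force: 39.8
time_s: 41.0
tool_pos: [0.5591, 0.1085, 0.1368]
eef_rot: [[-0.007, 1.0, -0.0], [1.0, 0.007, 0.0], [0.0, -0.0, -1.0]]
ft_force: [-0.1, 0.5, -0.2]
opening: 0.132
finger_force: 39.9
time_s: 42.1
tool_pos: [0.4817, -0.2314, 0.1365]
eef_rot: [[-0.002, 1.0, -0.0], [1.0, 0.002, 0.001], [0.001, -0.0, -1.0]]
ft_force: [-0.3, 0.8, -0.8]
opening: 0.13
finger_force: 40.0
now [ 0.4817 -0.2314  0.1365] psi 90.1 -> wz 0.0003 (0.0 rows) then x -0.010 y -0.011 z 0.683 t 42.1
(array([ 481.5, -233.9]), array([37. , 79.5]), 3.1, 'pca', array([ 482.3, -224.8]), np.float64(0.1), 'z', array([0.1738, 0.1892]), 10123)
```

```bash
python3 -m creep '[{"hand":1,"x":-0.01,"y":-0.01,"z":0.2,"wx":0,"wy":0,"wz":0},{"hand":1,"x":0,"y":0,"z":0.2,"wx":0,"wy":0,"wz":0},{"hand":1,"x":0,"y":0,"z":0.14,"wx":0,"wy":0,"wz":0},{"hand":1,"x":0,"y":0,"z":0.07,"wx":0,"wy":0,"wz":0},{"hand":1,"x":0,"y":0,"z":0.05,"wx":0,"wy":0,"wz":0},{"hand":1,"x":0,"y":0,"z":0.03,"wx":0,"wy":0,"wz":0},{"hand":1,"x":0,"y":0,"z":0,"wx":0,"wy":0,"wz":0},{"hand":1,"x":0,"y":0,"z":0,"wx":0,"wy":0,"wz":0}]'
python3 -m creep '[{"hand":0.6,"x":0,"y":0,"z":0,"wx":0,"wy":0,"wz":0},{"hand":0.6,"x":0,"y":0,"z":0,"wx":0,"wy":0,"wz":0},{"hand":0.6,"x":0,"y":0,"z":0,"wx":0,"wy":0,"wz":0},{"hand":0.6,"x":0,"y":0,"z":-0.2,"wx":0,"wy":0,"wz":0},{"hand":0.4,"x":0,"y":0,"z":-0.25,"wx":0,"wy":0,"wz":0},{"hand":0.4,"x":0,"y":0,"z":-0.25,"wx":0,"wy":0,"wz":0},{"hand":0.4,"x":0,"y":0,"z":0,"wx":0,"wy":0,"wz":0},{"hand":0.4,"x":0,"y":0,"z":0,"wx":0,"wy":0,"wz":0}]'
python3 - <<'E'
from h import *
P=pts(cap('wrist'));print(fin(P,(.480,-.233),r=.03))
E
python3 -m creep '[{"hand":0.4,"x":0.25,"y":0.148,"z":0,"wx":0,"wy":0,"wz":0},{"hand":0.4,"x":0.25,"y":0.148,"z":0,"wx":0,"wy":0,"wz":0},{"hand":0.4,"x":0.25,"y":0.148,"z":0,"wx":0,"wy":0,"wz":0},{"hand":0.4,"x":0,"y":0,"z":0,"wx":0,"wy":0,"wz":0},{"hand":0.4,"x":0,"y":0,"z":0,"wx":0,"wy":0,"wz":0}]'
python3 - <<'E'
from h import *
P=pts(cap('wrist','w5.png'));f=fin(P,S['jar']);print(f);plan(*f[0]/1000,.038,90)
E
```

```text
time_s: 42.95
tool_pos: [0.481, -0.2338, 0.0358]
eef_rot: [[-0.002, 1.0, 0.0], [1.0, 0.002, 0.0], [0.0, 0.0, -1.0]]
ft_force: [-5.0, 4.2, 12.3]
opening: 0.132
finger_force: 41.9
time_s: 43.75
tool_pos: [0.4807, -0.2344, 0.1391]
eef_rot: [[-0.001, 1.0, 0.002], [1.0, 0.001, -0.001], [-0.001, 0.002, -1.0]]
ft_force: [0.5, 1.1, -0.2]
opening: 0.607
finger_force: 0.0
(array([ 482.2, -236.1]), array([11.6, 36.4]), 90.0, 'pca', array([ 482.2, -234.1]), np.float64(90.5), 'z', array([0.0609, 0.0621]), 968)
time_s: 44.3
tool_pos: [0.5458, -0.1204, 0.1361]
eef_rot: [[-0.003, 1.0, -0.003], [1.0, 0.003, 0.001], [0.001, -0.003, -1.0]]
ft_force: [1.0, -0.3, 0.1]
opening: 0.599
finger_force: 0.0
(array([ 546.5, -120.3]), array([19.2, 19.5]), 132.3, 'pca', array([ 546.4, -118.5]), np.float64(89.6), 'z', array([0.0668, 0.068 ]), 910)
now [ 0.5457 -0.1213  0.1365] psi 90.1 -> wz 0.0002 (0.0 rows) then x 0.006 y 0.006 z 0.656 t 44.35
```

View pics/w5.png

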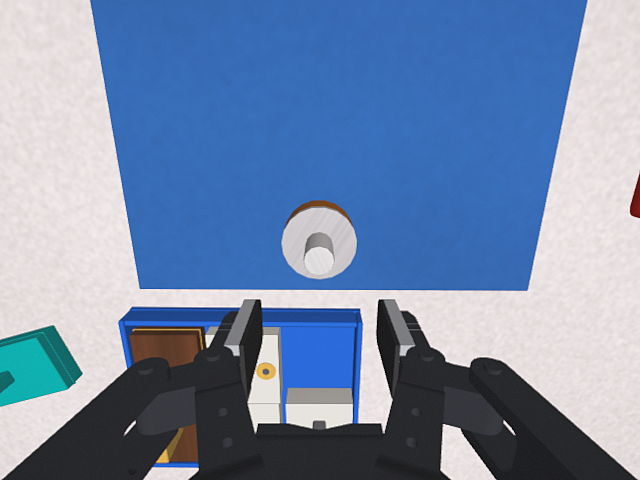

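The mat is bare except for the jar, whose knob is at (319,260). The far right slot of the crate is still free.

```bash
python3 -m creep '[{"hand":0.4,"x":0.005,"y":0.005,"z":0.26,"wx":0,"wy":0,"wz":0},{"hand":0.4,"x":0,"y":0,"z":0.25,"wx":0,"wy":0,"wz":0},{"hand":0.4,"x":0,"y":0,"z":0.15,"wx":0,"wy":0,"wz":0},{"hand":0.4,"x":0,"y":0,"z":0,"wx":0,"wy":0,"wz":0},{"hand":1,"x":0,"y":0,"z":0,"wx":0,"wy":0,"wz":0},{"hand":1,"x":0,"y":0,"z":0,"wx":0,"wy":0,"wz":0},{"hand":1,"x":0,"y":0,"z":0,"wx":0,"wy":0,"wz":0},{"hand":1,"x":0,"y":0,"z":0,"wx":0,"wy":0,"wz":0},{"hand":1,"x":0,"y":0,"z":-0.2,"wx":0,"wy":0,"wz":0},{"hand":1,"x":0,"y":0,"z":-0.25,"wx":0,"wy":0,"wz":0},{"hand":1,"x":0,"y":0,"z":-0.25,"wx":0,"wy":0,"wz":0}]'
python3 -m creep '[{"hand":1,"x":-0.251,"y":-0.006,"z":0,"wx":0,"wy":0,"wz":0},{"hand":1,"x":-0.251,"y":-0.006,"z":0,"wx":0,"wy":0,"wz":0},{"hand":1,"x":-0.251,"y":-0.006,"z":0,"wx":0,"wy":0,"wz":0},{"hand":1,"x":0,"y":0,"z":0,"wx":0,"wy":0,"wz":0},{"hand":1,"x":0,"y":0,"z":0,"wx":0,"wy":0,"wz":0},{"hand":1,"x":0,"y":0,"z":0,"wx":0,"wy":0,"wz":0}]'
python3 - <<'E'
from h import *
plan(.5445,-.2333,.042,90)
E
```

```text
time_s: 45.45
tool_pos: [0.5469, -0.1203, 0.1452]
eef_rot: [[-0.001, 1.0, -0.001], [1.0, 0.001, 0.001], [0.001, -0.001, -1.0]]
ft_force: [0.7, 0.0, -1.2]
opening: 0.22
finger_force: 39.3
time_s: 46.05
tool_pos: [0.5447, -0.2327, 0.1439]
eef_rot: [[-0.001, 1.0, -0.0], [1.0, 0.001, 0.001], [0.001, -0.0, -1.0]]
ft_force: [0.2, 0.6, -1.2]
opening: 0.218
finger_force: 39.5
now [ 0.5447 -0.2327  0.1439] psi 90.1 -> wz 0.0002 (0.0 rows) then x -0.004 y -0.001 z 0.680 t 46.05
```

```bash
python3 -m creep '[{"hand":1,"x":-0.004,"y":0,"z":0.2,"wx":0,"wy":0,"wz":0},{"hand":1,"x":0,"y":0,"z":0.2,"wx":0,"wy":0,"wz":0},{"hand":1,"x":0,"y":0,"z":0.14,"wx":0,"wy":0,"wz":0},{"hand":1,"x":0,"y":0,"z":0.07,"wx":0,"wy":0,"wz":0},{"hand":1,"x":0,"y":0,"z":0.05,"wx":0,"wy":0,"wz":0},{"hand":1,"x":0,"y":0,"z":0.02,"wx":0,"wy":0,"wz":0},{"hand":1,"x":0,"y":0,"z":0,"wx":0,"wy":0,"wz":0},{"hand":1,"x":0,"y":0,"z":0,"wx":0,"wy":0,"wz":0}]'
python3 -m creep '[{"hand":0.55,"x":0,"y":0,"z":0,"wx":0,"wy":0,"wz":0},{"hand":0.55,"x":0,"y":0,"z":0,"wx":0,"wy":0,"wz":0},{"hand":0.55,"x":0,"y":0,"z":0,"wx":0,"wy":0,"wz":0},{"hand":0.55,"x":0,"y":0,"z":-0.2,"wx":0,"wy":0,"wz":0},{"hand":0.5,"x":0,"y":0,"z":-0.3,"wx":0,"wy":0,"wz":0},{"hand":0.5,"x":0.2,"y":0,"z":-0.25,"wx":0,"wy":0,"wz":0},{"hand":0.5,"x":0.2,"y":0,"z":-0.25,"wx":0,"wy":0,"wz":0},{"hand":0.5,"x":0.2,"y":0,"z":-0.25,"wx":0,"wy":0,"wz":0},{"hand":0.5,"x":0.2,"y":0,"z":-0.25,"wx":0,"wy":0,"wz":0},{"hand":0.5,"x":0.2,"y":0,"z":-0.25,"wx":0,"wy":0,"wz":0},{"hand":0.5,"x":0.2,"y":-0.2,"z":0,"wx":0,"wy":0,"wz":0},{"hand":0.5,"x":0,"y":0,"z":0,"wx":0,"wy":0,"wz":0}]'
python3 - <<'E'
from h import *
a=cap('wrist','w6.png')
Q=dict(case=(.416,-.27),C=(.481,-.306),A=(.545,-.306),B=(.481,-.235),jar=(.545,-.233),ch=(.446,.243),be=(.511,.305),sh=(.567,.233))
for n in('wrist','side'):
    P=pts(cap(n,n+'F.png'))
    for k,s in Q.items(): print(n,k,fin(P,s,r=.03))
E
```

```text
time_s: 46.85
tool_pos: [0.5457, -0.2346, 0.0433]
eef_rot: [[-0.001, 1.0, 0.002], [1.0, 0.001, -0.001], [-0.001, 0.002, -1.0]]
ft_force: [0.3, 0.5, -1.3]
opening: 0.217
finger_force: 39.6
time_s: 48.05
tool_pos: [0.5132, -0.0515, 0.3061]
eef_rot: [[-0.004, 1.0, 0.002], [1.0, 0.004, -0.0], [-0.0, 0.002, -1.0]]
ft_force: [0.4, 0.0, -0.5]
opening: 0.496
finger_force: 0.0
wrist case None
wrist C (array([ 481.8, -305.3]), array([11.9, 36.8]), 90.0, 'pca', array([ 482.2, -301.9]), np.float64(91.2), 'z', array([0.0603, 0.0618]), 271)
wrist A (array([ 547.2, -305.7]), array([11.5, 36.9]), 90.1, 'pca', array([ 547., -302.]), np.float64(90.8), 'z', array([0.0605, 0.0618]), 252)
wrist B (array([ 483.1, -235.4]), array([11.7, 36.3]), 89.6, 'pca', array([ 483.4, -232.7]), np.float64(90.0), 'z', array([0.0604, 0.0618]), 289)
wrist jar (array([ 546.8, -232.6]), array([19.2, 19.3]), 73.1, 'pca', array([ 546.5, -229.5]), np.float64(105.5), 'z', array([0.0681, 0.0697]), 301)
wrist ch None
wrist be None
wrist sh None
side case (array([ 418., -271.]), array([11.9, 57.3]), 90.3, 'pca', array([ 417.7, -27
[... 364 characters left out ...]
[ 482.6, -237.7]), array([12. , 37.2]), 89.2, 'pca', array([ 482. , -240.4]), np.float64(90.9), 'z', array([0.0608, 0.063 ]), 168)
side jar (array([ 546. , -235.4]), array([18.8, 18.9]), 14.7, 'pca', array([ 545.5, -237.8]), np.float64(95.2), 'z', array([0.0681, 0.0709]), 154)
side ch (array([448.3, 239.6]), array([10.5, 40.1]), 81.5, 'pca', array([447.4, 234.7]), np.float64(82.9), 'z', array([0.0607, 0.0634]), 67)
side be (array([514.1, 290.8]), array([10.3, 29.9]), 80.6, 'pca', array([513.8, 290. ]), np.float64(79.5), 'z', array([0.0619, 0.0641]), 37)
side sh (array([569.6, 229.7]), array([11.6, 35.2]), 83.6, 'pca', array([569.1, 225.7]), np.float64(85.4), 'z', array([0.061 , 0.0635]), 68)
```

View pics/w6.png

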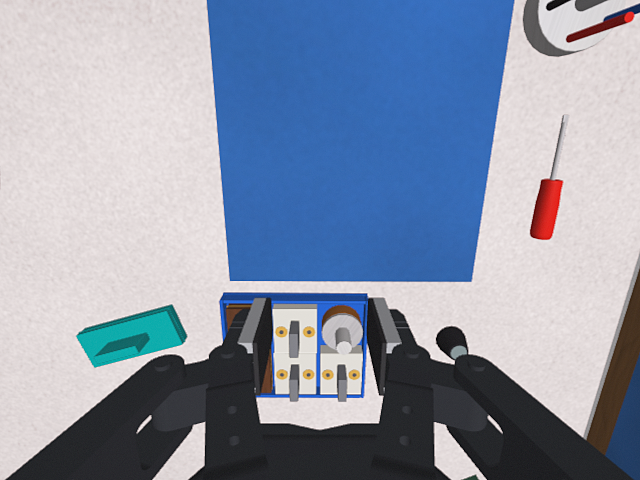

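View pics/sideF.png

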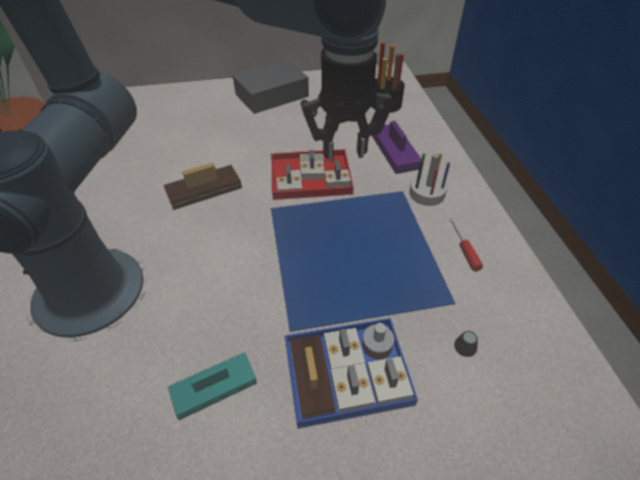

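Both views show the crate with the case, three carriers and the jar, all standing flat. The bystanders haven't moved. I'll check how the bent carrier sits in the red tray before handing in.

```bash
python3 - <<'E'
from h import *
P=pts(cap('top')); print('top',[fin(P,s,r=.036) for s in((.511,.305),(.446,.243),(.567,.233))])
P=pts(load('side'));print('side',fin(P,(.511,.295),r=.045))
P=pts(load('side'));col=load('side')['color'].astype(int)
w=(col.min(-1)>110)&(abs(P[...,0]-.511)<.03)&(abs(P[...,1]-.30)<.05)&(P[...,2]>.015)&(P[...,2]<.05);q=P[w];print(len(q),np.percentile(q[:,2],[10,50,90]))
a=cv2.imread('pics/sideF.png');b=cv2.imread;c=load('top')['color'][:,:,::-1]
cv2.imwrite('pics/crop.png',np.hstack([cv2.resize(a[140:205,260:365],(520,400),interpolation=2),cv2.resize(c[200:310,180:270],(270,400),interpolation=2)]))
E
```

```text
top [(array([512. , 289.8]), array([13.3, 36.8]), 83.1, 'pca', array([511.1, 289.7]), np.float64(81.8), 'z', array([0.0595, 0.0659]), 89), (array([445.1, 241.5]), array([12. , 34.8]), 83.1, 'pca', array([445.1, 242.2]), np.float64(83.8), 'z', array([0.0604, 0.0659]), 84), (array([567.3, 232.7]), array([12.9, 35. ]), 85.7, 'pca', array([567. , 233.3]), np.float64(84.8), 'z', array([0.0599, 0.0651]), 85)]
side (array([513.4, 287.1]), array([10.4, 37.7]), 80.2, 'pca', array([512.7, 282.7]), np.float64(80.5), 'z', array([0.0606, 0.0637]), 63)
285 [0.02624245 0.0284329  0.03528913]
```

View pics/crop.png

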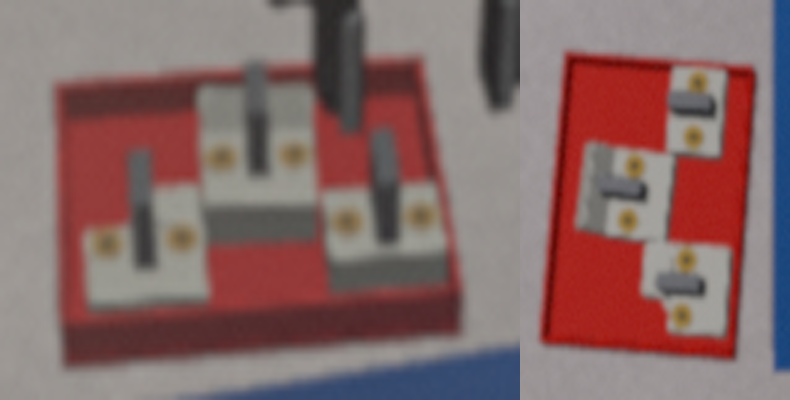

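The crop shows all three faulty carriers inside the red tray. The bent one has slid about 15 mm towards the middle but is still flat, with its fin top at the same height as the other two.

```bash
python3 -c "
from workcell import ticket
print(ticket.finish_job())"
```

```text
the job is handed in; nothing more can be done
None
```

The job is handed in: the three faulty carriers are in the red tray, the three sound carriers, jar and tool case stand flat in the blue crate, and the loupe, screwdriver and stand weren't moved.

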